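# Load coin tubes into the tag reader's pull-out tray

### The arm

A 6-joint arm with a two-finger parallel gripper is mounted at the origin on the work surface. World frame = base frame: x ahead of the robot, y to its left, z up, the work surface at z = 0. Lengths are in m, angles in rad, forces in N, time in s.
With the tool pointing down it reaches from about 0.3 to 0.85 m from the base axis. Payload 5.4 kg.
Tool frame: the origin (TCP) lies at the very end of the fingers, on their centre line; the grasp point (between the pads) lies 19 mm behind it (pinch_z is the distance from the TCP to the grasp point, in m); z points along the fingers, y is the direction in which the jaws open and shut (so a half turn about z gives the same grasp; the last joint's range is limited). The gripper opens to 85 mm and grips with 20 to 120 N. Pads are 22 mm wide; open, the fingers measure 114 mm over their backs; the gripper's body (76 mm by 85 mm) begins 54 mm behind the grasp point. The pads swing forward as they close: fully open they stand 13 mm farther back than shut.
Start: joints at [1.09, 0.158, 1.597, -0, 1.386, -0.21], TCP at [0.154, 0.554, 0.231] pointing down, gripper open.
Joint ranges: [-2.91, 2.91], [-0.94, 2.29], [0.18, 2.7], [-1.29, 4.43], [0.17, 2.64], [-3, 3]. Speed limits (rad/s): [2.57, 2.57, 3.14, 3.14, 3.14, 3.14].

### API

Orientations are given as a unit quaternion [w, x, y, z].
In Python, from rig import state, capture, close_job, pinch_z gives the robot as it stands.
- The arm moves only by the tool move_arm, never from a script. Its argument "steps" is text: rows parted by semicolons, each of 7 numbers parted by spaces: the shift along the tool's x, y, z in mm, then the turn, a rotation vector about the tool's x, y, z in rad, then the closure, from 0 (fully open) to 1 (shut). A call has 1 to 10 rows; each row is the pose to reach, as a shift and turn from the pose commanded when the call began, along the tool's axes at that moment; what a row does not reach only later rows make up. A row lasts 1/12 s, in which the tool goes at most 41.7 mm and 7.16 degrees, less where a joint would pass 70% of its speed; a pose out of reach is approached as far as the arm can. A call with a gripper value outside its range is refused whole. The fingers move at their own pace and stop on an object; the grip force is fixed at half the most. Time passes only in rows, so rows that repeat a pose let the fingers close. It gives the time, the measured TCP pose, the force and the opening at its end, in the units of the state.
- state(): the state, without advancing time (a new reading comes with each control period).
- capture(name): name is "scene" or "top" or "wrist"; returns a dict with "image" (480x640x3 uint8, blue, green, red), "depth" (480x640 float32, m along the optical axis (not along the pixel's ray), 0 where there is no reading), "fx", "fy", "cx", "cy" (pixels), "origin" and "attitude" of the camera in the world. Camera axes: x right, y up, looking along -z (the intrinsics and any distortion apply to the point x, -y, -z); pixel columns grow to the right and rows downward; lengths in m; the calibration is good to about 2 mm. A picture is of the moment at which its call begins.
- close_job(): hands the job in, once; it reports no verdict.
The state is a dict: "time_s": time; "q": joint angles; "qvel": joint speeds; "joint_efforts": joint torques, N m; "tool_pos": TCP position; "ee_rot": TCP orientation; "contact_force": force on the tool from outside, world axes, zero at the start; "ft_torque": the same for the moment, N m; "gripper_width": finger opening in m.
Only numpy, scipy, OpenCV 4.12 (cv2) and the standard library are available. Lean on these libraries where they do the work, as an engineer would, in place of code of your own. Each camera call takes 0.05 s, during which the arm holds its last target. There are 200 camera calls.

### The job

Swing the tag reader's folding prop leg out until it meets its stop, then squeeze the tray runner's spring button pin flush and slide the tray out until the pin pops into the other hole. Lay every square coin tube on the desk flat in the tray, none standing on end or on top of another, and once they are all in, squeeze the pin again and slide the loaded tray back home until the pin pops out in its first hole. Leave the leg out at its stop and leave the other things on the desk where they are.

Things in the scene. Friction and masses are not known exactly. Their poses are not given: they have to be found in the camera images.
- reader: Tag reader, fixed: grey cabinet with a black head on top. Origin on the desk at its front face; own -x is the way its tray comes out, z up. In its frame (mm): cabinet x 0..130, y -150..85, z 0..115. A steel inner tube fixed to it runs along x (0 to -182) at y -128, z 90 and carries the tray's sleeve. Place and yaw differ between starts.
- reader_head (a point): Front lower edge, at its middle, of the black reading head, at x -50, y 25, z 127 mm in the reader's frame. The head spans x -50..130, y -25..75, z 127..167 mm: it overhangs the rear 40 mm of the tray when that is home, and clears it when out.
- tray (a joint): How far the tray with its sleeve has slid out along the reader's -x, m: 0 = home (pin in the front hole), 0.090 = out (pin in the rear hole). About 1 mm play while the pin is in a hole; otherwise locked there. With the pin pushed in it runs with about 1.5 N friction and stays where it is left.
- tray_floor (a point): Centre of the wooden tray's inner floor, moving with the tray; axes as the reader's. At home at x -120, y 0, z 56 mm in the reader's frame. The tray is inside 210 (x) by 145 (y) mm, walls 5 mm thick, rim 12 mm above this floor; underside 50 mm above the desk.
- sleeve (a point): Centre of the tray's aluminium sleeve, a square-edged tube 160 long (along x), 26 wide (y), 30 high (z), 90 mm above the desk, moving with the tray (x -115, y -128 mm in the reader's frame at home). A 38 mm gap parts it from the tray, bridged only by a bracket 40 mm long at its middle, top 74 mm above the desk.
- pin (a joint): How far the spring button pin is pushed in, m: 0 = popped fully out (6 mm proud of the sleeve's side), 0.006 = flush with the sleeve's side, about 0.009 = riding under the sleeve's wall between two holes. Needs about 2 to 4 N.
- pin_tip (a point): Tip of the domed brass button pin, 12 mm thick, in the fixed inner tube: x -160, y -147, z 90 mm in the reader's frame when out; pushed in along +y. It stands out of the sleeve's -y side. Gripping the sleeve across its 26 mm width right over the pin pushes it flush; sliding the sleeve (about 5 N to start) takes it under the wall, and it pops out by itself in the next hole.
- hole_front (a point): Centre of the sleeve's front pin hole (about 15 mm across) on its -y side; moves with the tray. At the pin when the tray is home.
- hole_rear (a point): Centre of the sleeve's rear pin hole (about 15 mm across), 90 mm from the front hole; at the pin when the tray is out.
- leg (a joint): Angle of the folding prop leg, rad: 0 = folded, pointing along the reader's +y past the cabinet's front corner; it swings counter-clockwise seen from above to its stop at 1.57, pointing along the reader's -x beside the tray. Friction holds it where it is left (about 1 N to push at the post). It may start a little open.
- leg_hinge (a point): The leg's upright hinge axis, at desk level (x -8, y 95 mm in the reader's frame).
- leg_post (a point): Top of the leg's round steel post, 16 mm thick, 105 mm high, standing 75 mm from the hinge axis near the free end of the leg (a panel 12 thick, 85 long, 42 high). Push it sideways from the side that faces away from the stop.
- tube1: A square coin storage tube with a grey-ended cap: 62 x 32 x 32 mm, about 150 g, white plastic, lying on the desk; origin at its centre, own x along its length. Any of its four long sides may be down. May be absent (None).
- tube2: A square coin storage tube with a grey-ended cap: 62 x 32 x 32 mm, about 150 g, white plastic, lying on the desk; origin at its centre, own x along its length. Any of its four long sides may be down. May be absent (None).
- tube3: A square coin storage tube with a grey-ended cap: 62 x 32 x 32 mm, about 150 g, white plastic, lying on the desk; origin at its centre, own x along its length. Any of its four long sides may be down. May be absent (None).
- tube4: A square coin storage tube with a grey-ended cap: 62 x 32 x 32 mm, about 150 g, white plastic, lying on the desk; origin at its centre, own x along its length. Any of its four long sides may be down. May be absent (None).
- tube5: A square coin storage tube with a grey-ended cap: 62 x 32 x 32 mm, about 150 g, white plastic, lying on the desk; origin at its centre, own x along its length. Any of its four long sides may be down. May be absent (None).
- touchstone: Grey stone slab 70 x 45 x 16 mm, a bystander. Origin at the centre of its underside.
- loupe: Brass loupe, 42 mm thick, 46 high, a bystander. Origin at the centre of its underside.
- stamp_pad: Black stamp pad case 110 x 70 x 20 mm, a bystander. Origin at the centre of its underside.
- halfpenny: Copper coin 34 mm across, 4 thick, a bystander. Origin at the centre of its underside.
- weight: Brass balance weight with a neck, 40 mm across, 50 high, a bystander. Origin at the centre of its underside.
Not all that is in view belongs to the job. Leave any green look-alike of the tube2 alone. Leave any red look-alike of the tube4 alone.

How it is judged:
On the way, in this order (a step that is already met when the one before it is completed fails the run):
1. the prop leg is out at its stop while the tray is still home (value of joint leg above 1.48 rad and value of joint tray below 0.005 m and value of joint pin below 0.003 m), for 0.2 s.
2. the tray is out with the pin popped into the rear hole, on the leg (value of joint tray above 0.085 m and value of joint pin below 0.003 m and value of joint leg above 1.48 rad), for 0.2 s.
3. all coin tubes lie flat in the tray while it is out (x of tube1 in the frame of tray_floor between -0.095 and 0.095 m and y of tube1 in the frame of tray_floor between -0.065 and 0.065 m and z of tube1 in the frame of tray_floor between 0.009 and 0.022 m and angle between tube1's own x axis and vertical between 1.4 and 1.74 rad and x of tube2 in the frame of tray_floor between -0.095 and 0.095 m and y of tube2 in the frame of tray_floor between -0.065 and 0.065 m and z of tube2 in the frame of tray_floor between 0.009 and 0.022 m and angle between tube2's own x axis and vertical between 1.4 and 1.74 rad and x of tube3 in the frame of tray_floor between -0.095 and 0.095 m and y of tube3 in the frame of tray_floor between -0.065 and 0.065 m and z of tube3 in the frame of tray_floor between 0.009 and 0.022 m and angle between tube3's own x axis and vertical between 1.4 and 1.74 rad and x of tube4 in the frame of tray_floor between -0.095 and 0.095 m and y of tube4 in the frame of tray_floor between -0.065 and 0.065 m and z of tube4 in the frame of tray_floor between 0.009 and 0.022 m and angle between tube4's own x axis and vertical between 1.4 and 1.74 rad and x of tube5 in the frame of tray_floor between -0.095 and 0.095 m and y of tube5 in the frame of tray_floor between -0.065 and 0.065 m and z of tube5 in the frame of tray_floor between 0.009 and 0.022 m and angle between tube5's own x axis and vertical between 1.4 and 1.74 rad and value of joint tray above 0.085 m and value of joint leg above 1.48 rad), for 0.2 s.
At the end, for the whole second after the job is handed in: The tray is home (within 5 mm) with the pin popped out (within 3 mm) in the front hole, the leg is out at its stop (beyond 1.48 rad), and every coin tube present lies at rest inside the tray, on its floor (centre 9 to 22 mm above it) and level within about 10 degrees (all of step 1 and x of tube1 in the frame of tray_floor between -0.095 and 0.095 m and y of tube1 in the frame of tray_floor between -0.065 and 0.065 m and z of tube1 in the frame of tray_floor between 0.009 and 0.022 m and angle between tube1's own x axis and vertical between 1.4 and 1.74 rad and x of tube2 in the frame of tray_floor between -0.095 and 0.095 m and y of tube2 in the frame of tray_floor between -0.065 and 0.065 m and z of tube2 in the frame of tray_floor between 0.009 and 0.022 m and angle between tube2's own x axis and vertical between 1.4 and 1.74 rad and x of tube3 in the frame of tray_floor between -0.095 and 0.095 m and y of tube3 in the frame of tray_floor between -0.065 and 0.065 m and z of tube3 in the frame of tray_floor between 0.009 and 0.022 m and angle between tube3's own x axis and vertical between 1.4 and 1.74 rad and x of tube4 in the frame of tray_floor between -0.095 and 0.095 m and y of tube4 in the frame of tray_floor between -0.065 and 0.065 m and z of tube4 in the frame of tray_floor between 0.009 and 0.022 m and angle between tube4's own x axis and vertical between 1.4 and 1.74 rad and x of tube5 in the frame of tray_floor between -0.095 and 0.095 m and y of tube5 in the frame of tray_floor between -0.065 and 0.065 m and z of tube5 in the frame of tray_floor between 0.009 and 0.022 m and angle between tube5's own x axis and vertical between 1.4 and 1.74 rad and linear speed of each of tube1, tube2, tube3, tube4, tube5 below 0.03 m/s); the robot touches nothing.
It fails at once if a bystander is moved more than 60 mm (distance of any of touchstone, loupe, stamp_pad, halfpenny, weight from where it was at the start of the episode above 0.06 m).
Of tube1, tube2, tube3, tube4, tube5 only 3 to 5 are there at a start; the rules pass over those that are not, and their reading is None.
At some moment in a run one of tube1, tube2, tube3, tube4, tube5 may be knocked a few centimetres aside while the robot is not near it.
Once in a run the grip may slacken for a moment while it holds something.
It also fails if it takes over 210 s, if anything falls off the work surface, if the arm or the gripper's body presses on something with over 40 N, if the wrist force passes 120 N, or if a joint passes its speed limit or range.

## Working session

There is one attempt and no reset: what is moved stays moved. The work goes in short steps, Python scripts to look and compute and a tool call to move; the robot and the scene stay as the last step left them, time stands still between calls to the robot, and variables do not carry over. Pictures are saved under pics/ and viewed, about 12 in all and at most 16, crops included, and the job is handed in when it is done.

Besides the shell and the picture viewer there is one more tool, called after "Request:" as name(argument=value, ...), one argument or row to a line, values as JSON. move_arm: Moves the arm, as the interface text tells. Its arguments: {"type":"object","properties":{"steps":{"type":"string"}},"required":["steps"]}

```bash
mkdir -p pics; ls
cat > h.py <<'E'
import numpy as np, cv2
from scipy.spatial.transform import Rotation as R
from rig import state, capture, close_job, pinch_z
def rot(q): return R.from_quat([q[1],q[2],q[3],q[0]])
def att(c):
    a=np.array(c["attitude"],float)
    return a if a.shape==(3,3) else rot(a).as_matrix()
def cloud(c):
    d=c["depth"]; v,u=np.mgrid[0:480,0:640]
    p=np.stack([(u-c["cx"])/c["fx"]*d,-(v-c["cy"])/c["fy"]*d,-d],-1)
    return p@att(c).T+np.array(c["origin"])
def ray(c,u,v,z):
    d=att(c)@np.array([(u-c["cx"])/c["fx"],-(v-c["cy"])/c["fy"],-1]); o=np.array(c["origin"])
    return o+d*(z-o[2])/d[2]
E
python3 - <<'E'
from h import *
s=state(); print(s, pinch_z)
for n in("top","scene"):
    c=capture(n); cv2.imwrite(f"pics/{n}0.png",c["image"]); print({k:v for k,v in c.items() if k not in("image","depth")})
    np.savez(f"{n}0.npz",**c)
E
```

```text
pics
{'time_s': 0.0, 'q': array([ 1.08987381e+00,  1.59077125e-01,  1.59824289e+00,  1.72337246e-05,
        1.38623261e+00, -2.10123306e-01]), 'qvel': array([ 1.42276545e-03,  7.64859760e-04, -1.04811447e-03,  7.31700045e-05,
        1.87431438e-03, -1.37341887e-03]), 'joint_efforts': array([ 4.03462957e-05, -3.96001017e+01, -3.31432915e+01, -2.27249084e-04,
        8.48039315e-03,  4.95895250e-06]), 'tool_pos': array([0.15355102, 0.55348077, 0.23029581]), 'ee_rot': array([-3.39878814e-04,  1.34987781e-01,  9.90846778e-01, -9.19199449e-04]), 'contact_force': array([-0.00260881,  0.18987328,  0.36227789]), 'ft_torque': array([-0.05852178,  0.04410331, -0.02886622]), 'gripper_width': 0.08522582488553009} 0.0187
{'fx': 484.10973039478034, 'fy': 484.10973039478034, 'cx': 329.1362668820887, 'cy': 233.2817224909722, 'origin': array([ 0.44318375, -0.06391944,  1.06027267]), 'attitude': array([-0.70124021, -0.04074574,  0.01902976,  0.71150532])}
{'fx': 514.9613027521353, 'fy': 514.9613027521353, 'cx': 325.0005871413847, 'cy': 238.24697069333376, 'origin': array([ 0.97234295, -0.498507  ,  0.83721987]), 'attitude': array([0.87950206, 0.32240603, 0.1256117 , 0.32672951])}
```

View pics/top0.png

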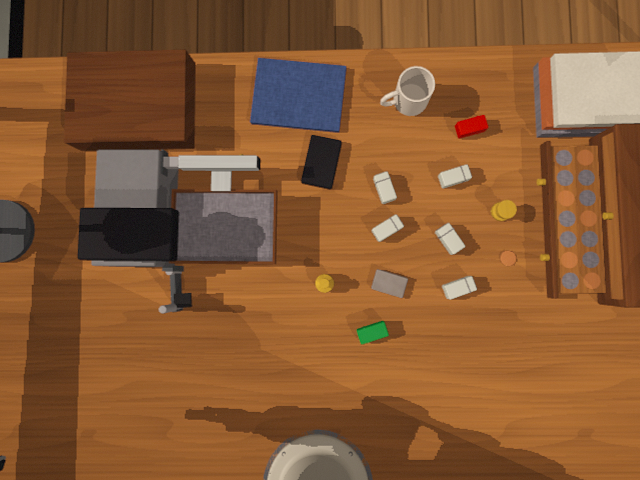

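View pics/scene0.png

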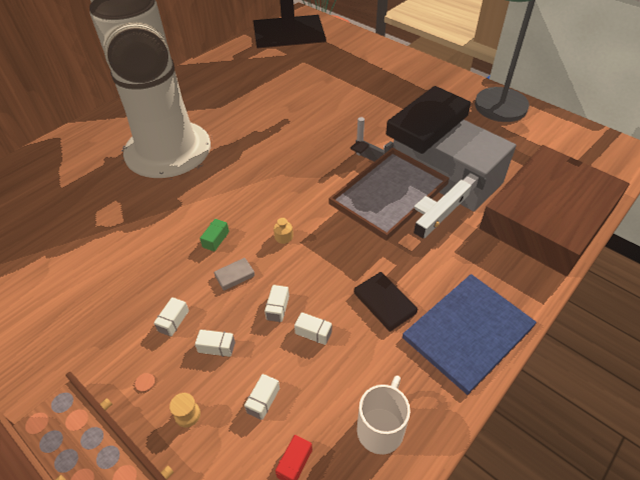

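Top view: reader at left with its tray coming out to the right (world -y), sleeve at (215,163), tray (225,227), leg post (165,309). There are five white tubes at (385,187), (455,176), (388,228), (450,239) and (459,288). Next I'll measure them.

```bash
cat >> h.py <<'E'
def tubes(c,zmax=0.05,zmin=0.02):
    P=cloud(c); hsv=cv2.cvtColor(c["image"],cv2.COLOR_BGR2HSV)
    m=((hsv[...,1]<70)&(hsv[...,2]>120)&(P[...,2]>zmin)&(P[...,2]<zmax)&(c["depth"]>0)).astype(np.uint8)
    m=cv2.morphologyEx(m,cv2.MORPH_CLOSE,np.ones((3,3)))
    n,l,st,ce=cv2.connectedComponentsWithStats(m); out=[]
    for i in range(1,n):
        if st[i,4]<150: continue
        q=P[(l==i)&(P[...,2]>zmin)]; top=np.percentile(q[:,2],90); q=q[q[:,2]>top-.004]
        (x,y),(w,h),a=cv2.minAreaRect((q[:,:2]*1000).astype(np.float32))
        if w<h: a+=90; w,h=h,w
        out.append((x,y,top*1000,w,h,(a+90)%180-90)); print("tube px",ce[i].round(),"xy %.1f %.1f top %.1f size %.1f %.1f ang %.1f"%out[-1])
    return out
E
python3 - <<'E'
from h import *
c=dict(np.load("top0.npz")); P=cloud(c); Z=P[...,2]
print("desk z",[np.round(P[v,u]*1000,1) for u,v in((330,380),(200,400),(520,380))])
tubes(c)
def rect(n,m):
    k,l,st,ce=cv2.connectedComponentsWithStats(m.astype(np.uint8))
    for i in range(1,k):
        if st[i,4]>60:
            q=P[l==i]*1000; r=cv2.minAreaRect(q[:,:2].astype(np.float32)); print(n,ce[i].round(),st[i,4],"z%.1f"%np.median(q[:,2]),np.round(r[0],1),np.round(r[1],1),round(r[2],2))
R1=np.zeros(Z.shape,bool); R1[130:330,60:290]=1
rect("sleeve",R1&(Z>.1)&(Z<.109)); rect("cab",R1&(Z>.111)&(Z<.12)); rect("head",R1&(Z>.155)); rect("traywall",R1&(Z>.05)&(Z<.075)); rect("legp",R1&(Z>.03)&(Z<.05))
print([np.round(P[v,u]*1000) for u,v in((165,309),(163,309),(167,309),(225,240))])
s=state(); o=np.array(c["origin"]); q=att(c).T@(s["tool_pos"]-o); print("tcp px",c["cx"]-q[0]/q[2]*c["fx"],c["cy"]+q[1]/q[2]*c["fy"])
E
```

```text
desk z [array([218.7, -29.8,   5.2]), array([177.6, 250.8,   1.2]), array([ 2.149e+02, -4.324e+02, -2.000e-01])]
tube px [404. 106.] xy 643.4 -114.6 top 47.8 size 403.5 88.4 ang -26.6
tube px [564. 157.] xy 681.5 -529.3 top 44.3 size 32.7 31.0 ang -24.4
tube px [455. 175.] xy 565.7 -190.2 top 35.0 size 348.8 46.5 ang -53.5
tube px [565. 177.] xy 639.2 -528.2 top 44.7 size 31.6 31.4 ang -18.8
tube px [385. 187.] xy 629.0 -154.5 top 34.9 size 61.2 31.2 ang 17.0
tube px [567. 218.] xy 553.2 -529.1 top 44.2 size 32.2 31.6 ang 14.7
tube px [388. 228.] xy 508.7 -117.4 top 35.0 size 165.1 36.2 ang -51.6
tube px [450. 238.] xy 469.3 -192.0 top 35.2 size 253.9 61.9 ang -64.8
tube px [568. 239.] xy 470.6 -305.5 top 44.5 size 485.3 31.2 ang -79.9
tube px [570. 280.] xy 427.2 -304.3 top 44.7 size 481.1 30.8 ang 89.2
tube px [460. 287.] xy 412.7 -306.4 top 34.9 size 61.3 31.3 ang -70.8
tube px [300. 462.] xy 231.7 -20.4 top 45.7 size 429.9 41.3 ang -17.1
sleeve [207. 163.] 1271 z104.8 [640.1 206.5] [200.6 120. ] 88.57
cab [127. 179.] 3648 z115.1 [640.9 369. ] [131.5 117.7] 89.12
cab [124. 263.] 325 z114.9 [470.1 371.9] [128.1   9.9] 89.19
head [126. 234.] 5046 z167.1 [513.8 184.9] [506.3 106.1] 86.0
traywall [124. 137.] 1762 z69.6 [741.3 397.1] [260.9  29.8] 89.37
traywall [168. 189.] 163 z62.1 [629.7 304.9] [ 3.1 84.7] 89.02
traywall [226. 224.] 7709 z56.7 [564.9 186.5] [221.6 192.5] 88.67
traywall [168. 268.] 123 z67.1 [459.5 302. ] [27.5 21.8] 59.32
legp [138. 144.] 341 z40.4 [730.  394.7] [ 34.2 260.4] 7.12
legp [172. 184.] 98 z42.5 [634.2 304.5] [ 4.  85.5] 88.38
legp [179. 293.] 462 z43.4 [418.3 282.7] [95.1 45.3] 4.09
[array([379., 292., 104.]), array([380., 295., 106.]), array([379., 289., 100.]), array([518., 184.,  58.])]
tcp px -17.387984898177308 450.5062118111001
```

```bash
sed -i 's/(P\[...,2\]>zmin)\]; top/(P[...,2]>zmin)\&(P[...,2]<zmax)]; top/' h.py
cat >> h.py <<'E'
def rects(P,lo,hi,box,minn=60):
    Z=P[...,2]; m=np.zeros(Z.shape,np.uint8); u0,v0,u1,v1=box; m[v0:v1,u0:u1]=1; m&=((Z>lo)&(Z<hi)).astype(np.uint8)
    k,l,st,ce=cv2.connectedComponentsWithStats(m); o=[]
    for i in range(1,k):
        if st[i,4]>minn:
            q=P[l==i]*1000; r=cv2.minAreaRect(q[:,:2].astype(np.float32)); o.append(r); print(ce[i].round(),st[i,4],"z%.1f"%np.median(q[:,2]),np.round(r[0],1),np.round(r[1],1),round(r[2],2))
    return o
E
python3 - <<'E'
from h import *
c=dict(np.load("top0.npz")); P=cloud(c); Z=P[...,2]
tubes(c)
B=(60,130,290,330)
print("sleeve");s=rects(P,.1,.109,B);print("head");h=rects(P,.162,.172,B);print("cab");rects(P,.111,.12,B);print("tray");rects(P,.05,.06,B);rects(P,.06,.072,B);print("legpanel");rects(P,.036,.048,B);rects(P,.098,.11,(140,290,190,330),5)
hc=np.array(h[0][0]); sc=np.array(s[0][0]); d=hc-sc; b=np.array([155,153.])
yaw=np.arctan2(d[1],d[0])-np.arctan2(b[1],b[0]); print("base",np.hypot(*d),np.hypot(*b),"yaw",np.degrees(yaw))
M=R.from_euler('z',yaw).as_matrix()[:2,:2]; o=(hc+sc)/2-M@np.array([-37.5,-51.5]); print("reader",o)
for n,p in dict(pin=(-160,-147),tray=(-120,0),hinge=(-8,95),leg0=(-8,170),leg1=(-83,95)).items(): print(n,np.round(o+M@np.array(p),1))
E
```

```text
tube px [404. 106.] xy 806.2 -196.2 top 47.3 size 95.3 18.9 ang 78.0
tube px [564. 157.] xy 681.5 -529.3 top 44.3 size 32.7 31.0 ang -24.4
tube px [455. 175.] xy 650.9 -305.4 top 35.0 size 61.9 31.8 ang -73.5
tube px [565. 177.] xy 639.2 -528.2 top 44.7 size 31.6 31.4 ang -18.8
tube px [385. 187.] xy 629.0 -154.5 top 34.9 size 61.2 31.2 ang 17.0
tube px [567. 218.] xy 553.2 -529.1 top 44.2 size 32.2 31.6 ang 14.7
tube px [388. 228.] xy 540.9 -158.1 top 35.0 size 60.8 31.6 ang -59.1
tube px [450. 238.] xy 515.7 -290.2 top 35.1 size 60.5 31.5 ang 32.3
tube px [568. 239.] xy 510.9 -528.0 top 44.3 size 32.2 30.4 ang -12.4
tube px [570. 280.] xy 424.3 -528.9 top 44.6 size 31.7 30.9 ang 79.5
tube px [460. 287.] xy 412.7 -306.4 top 34.9 size 61.3 31.3 ang -70.8
tube px [300. 462.] xy 54.8 38.1 top 45.2 size 67.0 9.5 ang -55.6
sleeve
[207. 163.] 1271 z104.8 [640.1 206.5] [200.6 120. ] 88.57
head
[126. 234.] 4914 z167.1 [524.4 346.8] [180.5  98.6] 89.01
cab
[127. 179.] 3648 z115.1 [640.9 369. ] [131.5 117.7] 89.12
[124. 263.] 325 z114.9 [470.1 371.9] [128.1   9.9] 89.19
tray
[115. 143.] 110 z56.0 [729.8 422.6] [182.3   2.6] 89.97
[225. 226.] 6409 z56.3 [546.7 188.9] [210.4 145.3] 88.65
[123. 136.] 1393 z69.5 [741.5 397.5] [260.2  28.8] 89.19
[167. 189.] 81 z65.5 [629.  304.9] [ 2.8 82.2] 88.54
[230. 224.] 824 z67.8 [546.4 187. ] [221.1 155.5] 88.67
[168. 268.] 74 z68.8 [459.8 302.7] [25.9 21.7] 59.81
legpanel
[138. 144.] 206 z42.0 [730.1 395. ] [ 31.  260.2] 6.45
[171. 185.] 65 z43.0 [632.8 304.6] [ 4.  82.8] 88.38
[179. 295.] 398 z43.5 [412.3 282.3] [82.2 45.3] 4.09
[163. 309.] 58 z104.5 [379.  295.9] [14.7 15. ] 28.81
base 181.91377170993468 217.79348015953096 yaw 84.88132900957736
reader [534.31756691 318.61356618]
pin [666.5 146.1]
tray [523.6 199.1]
hinge [439.  319.1]
leg0 [364.3 325.8]
leg1 [432.3 244.4]
```

```bash
cat >> h.py <<'E'
def plan(wps,ref=None):
    """wps: (x,y,z mm, jaw deg world); prints tool-frame shift/turn from measured (or ref pose x,y,z,jaw) pose"""
    s=state()
    def down(j):
        j=np.radians(j); return np.array([[-np.sin(j),np.cos(j),0],[np.cos(j),np.sin(j),0],[0,0,-1]])
    # tool y=(cos j,sin j,0), z=(0,0,-1), x=y cross z
    def fr(j):
        j=np.radians(j); y=np.array([np.cos(j),np.sin(j),0]); z=np.array([0,0,-1.]); return np.stack([np.cross(y,z),y,z],1)
    if ref is None: p0=np.array(s["tool_pos"])*1000; R0=rot(s["ee_rot"]).as_matrix()
    else: p0=np.array(ref[:3],float); R0=fr(ref[3])
    print("at",p0.round(1),"jaw",np.degrees(np.arctan2(R0[1,1],R0[0,1])).round(2),"q",np.round(s["q"],2),"F",np.round(s["contact_force"],1),"w",round(s["gripper_width"]*1000,1),"t",s["time_s"])
    for w in wps:
        d=R0.T@(np.array(w[:3])-p0); r=R.from_matrix(R0.T@fr(w[3])).as_rotvec()
        print(w,"->",*d.round(1),*r.round(3))
O=np.array([548.7,306.7]); YAW=np.radians(88.9)
def W(x,y): return O+np.array([np.cos(YAW)*x-np.sin(YAW)*y,np.sin(YAW)*x+np.cos(YAW)*y])
E
python3 - <<'E'
from h import *
c=dict(np.load("top0.npz")); P=cloud(c)
print("sleeve"); rects(P,.1,.109,(182,150,270,175))
print("pin",W(-160,-128),"sleevec",W(-115,-128))
plan([(373,325,230,0),(373,325,60,0)])
ref=(373,325,60,0)
w=[]
for f in np.radians([15,30,45,60,75,85,90,92]):
    # leg dir in reader: (-sin f, cos f), tangent: (-cos f,-sin f)
    t=np.array([-np.cos(f),-np.sin(f)]); h=np.array([-8,95])+(75+6*1)*np.array([-np.sin(f),np.cos(f)])
    # box half 11 along reader x, 14.5 along reader y, inflated 8
    ks=np.linspace(0,40,801); q=np.abs(ks[:,None]*t)-[11,14.5]; dist=np.hypot(*np.maximum(q,0).T); k=ks[np.argmax(dist>=8)]
    p=W(*(h-k*t)); w.append((*p.round(1),60,0))
plan(w,ref)
E
```

```text
sleeve
[219. 162.] 971 z104.9 [673.2 184.1] [157.4  27.3] 87.95
pin [673.60482037 144.27221343] sleevec [674.46870528 189.26392048]
at [153.6 553.6 230.4] jaw 74.48 q [ 1.09  0.16  1.6   0.    1.39 -0.21] F [-0.6  0.1 -0. ] w 85.3 t 0.1
(373, 325, 230, 0) -> -272.6 -161.5 0.6 -0.002 0.001 1.3
(373, 325, 60, 0) -> -272.6 -161.3 170.6 -0.002 0.001 1.3
at [373. 325.  60.] jaw 0.0 q [ 1.09  0.16  1.6   0.    1.39 -0.21] F [-0.6  0.1 -0. ] w 85.3 t 0.1
(np.float64(370.2), np.float64(300.2), 60, 0) -> -24.8 -2.8 0.0 0.0 0.0 0.0
(np.float64(372.0), np.float64(280.6), 60, 0) -> -44.4 -1.0 0.0 0.0 0.0 0.0
(np.float64(377.4), np.float64(262.8), 60, 0) -> -62.2 4.4 0.0 0.0 0.0 0.0
(np.float64(389.7), np.float64(244.5), 60, 0) -> -80.5 16.7 0.0 0.0 0.0 0.0
(np.float64(408.7), np.float64(229.2), 60, 0) -> -95.8 35.7 0.0 0.0 0.0 0.0
(np.float64(422.5), np.float64(222.4), 60, 0) -> -102.6 49.5 0.0 0.0 0.0 0.0
(np.float64(429.5), np.float64(220.0), 60, 0) -> -105.0 56.5 0.0 0.0 0.0 0.0
(np.float64(432.3), np.float64(219.2), 60, 0) -> -105.8 59.3 0.0 0.0 0.0 0.0
```

Request:
move_arm(
  steps="-272 -161 0 0 0 1.3 1; -272 -161 0 0 0 1.3 1; -272 -161 0 0 0 1.3 1; -272 -161 0 0 0 1.3 1; -272 -161 0 0 0 1.3 1; -272 -161 0 0 0 1.3 1; -272 -161 0 0 0 1.3 1; -272 -161 0 0 0 1.3 1; -272 -161 0 0 0 1.3 1; -272 -161 0 0 0 1.3 1",
)

```text
time_s: 0.93
tool_pos: [0.3738, 0.3246, 0.2309]
ee_rot: [-0.0, 0.693, 0.721, -0.0]
contact_force: [-1.0, 0.2, 0.7]
gripper_width: -0.0001
```

```bash
python3 -c "
from h import *
plan([(373,325,230,0),(373,325,60,0)])"
```

```text
at [373.8 324.6 230.9] jaw 2.31 q [ 0.47 -0.05  1.82 -0.    1.38  0.43] F [-1.   0.2  0.7] w -0.1 t 0.9333
(373, 325, 230, 0) -> 0.4 -0.8 0.9 -0.001 0.0 0.04
(373, 325, 60, 0) -> 0.5 -0.6 170.9 -0.001 0.0 0.04
```

Request:
move_arm(
  steps="0 0 170 0 0 0.04 1; 0 0 170 0 0 0.04 1; 0 0 170 0 0 0.04 1; 0 0 170 0 0 0.04 1; 0 0 170 0 0 0.04 1; 0 0 170 0 0 0.04 1; 0 0 170 0 0 0.04 1",
)

```text
time_s: 1.52
tool_pos: [0.374, 0.3268, 0.0631]
ee_rot: [0.0, 0.704, 0.711, 0.001]
contact_force: [1.3, 0.1, 0.7]
gripper_width: 0.0001
```

Request:
move_arm(
  steps="-12 -2 0 0 0 0 1; -25 -3 0 0 0 0 1; -35 -2 0 0 0 0 1; -44 -1 0 0 0 0 1; -53 2 0 0 0 0 1; -62 5 0 0 0 0 1; -72 10 0 0 0 0 1; -80 17 0 0 0 0 1; -88 26 0 0 0 0 1; -96 36 0 0 0 0 1",
)

```text
time_s: 2.35
tool_pos: [0.4112, 0.23, 0.0626]
ee_rot: [0.0, 0.704, 0.711, 0.001]
contact_force: [0.2, 2.2, 3.3]
gripper_width: 0.0004
```

Run:
```python
from h import *
plan([(422.5,222.4,60,0),(429.5,220,60,0),(434,219,60,0)])
c=capture("top"); P=cloud(c); cv2.imwrite("pics/t1.png",c["image"]); rects(P,.098,.109,(140,265,260,330),5)
```

```text
at [411.2 230.   62.6] jaw 0.56 q [0.25 0.1  2.02 0.   1.01 0.24] F [0.2 2.2 3.3] w 0.4 t 2.35
(422.5, 222.4, 60, 0) -> -7.7 11.2 2.7 0.002 -0.001 0.01
(429.5, 220, 60, 0) -> -10.1 18.2 2.7 0.002 -0.001 0.01
(434, 219, 60, 0) -> -11.2 22.7 2.7 0.002 -0.001 0.01
[156. 266.] 6 z102.4 [465.5 310.5] [0.9 5.2] 30.39
[202. 291.] 10 z103.7 [413.9 217.7] [ 2.2 12.3] 78.66
```

Request:
move_arm(
  steps="-4 5 0 0 0 0 1; -8 11 0 0 0 0 1; -9 15 0 0 0 0 1; -10 18 0 0 0 0 1; -10 18 0 0 0 0 1",
)

```text
time_s: 2.82
tool_pos: [0.4226, 0.2218, 0.0608]
ee_rot: [-0.005, 0.703, 0.711, -0.004]
contact_force: [-22.8, 6.8, 22.8]
gripper_width: -0.0001
```

Run:
```python
from h import *
plan([(434,219,60,0)])
c=capture("top"); P=cloud(c); rects(P,.095,.109,(140,250,270,330),5); cv2.imwrite("pics/t2.png",cv2.resize(c["image"][200:340,130:330],(800,560)))
```

```text
at [422.6 221.8  60.8] jaw 0.61 q [0.23 0.13 2.   0.   1.03 0.21] F [-22.8   6.8  22.8] w -0.1 t 2.8167
(434, 219, 60, 0) -> -2.9 11.4 0.6 -0.013 -0.001 0.011
[207. 287.] 15 z102.5 [422.5 208.8] [25.7  3.2] 0.59
```

View pics/t2.png

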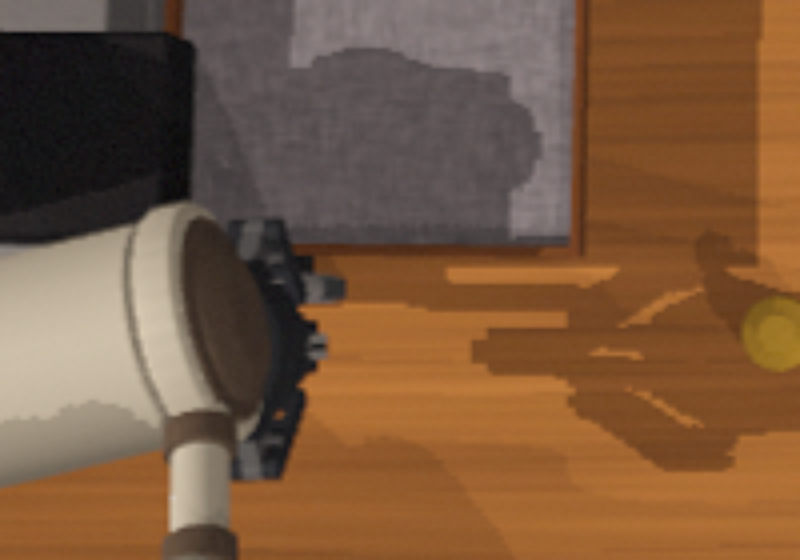

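The gripper is stalled against something, with Fx -23 and Fz +23 N. I'll back off and look from the scene camera.

Request:
move_arm(
  steps="0 -10 -2 0 0 0 1; 0 -30 -2 0 0 0 1; 0 -40 -100 0 0 0 1; 0 -40 -120 0 0 0 1; 0 -40 -120 0 0 0 1",
)

```text
time_s: 3.28
tool_pos: [0.3865, 0.2197, 0.1821]
ee_rot: [-0.0, 0.703, 0.711, -0.001]
contact_force: [2.6, 0.9, 0.5]
gripper_width: 0.0003
```

Run:
```python
from h import *
plan([(423,221,60,0)])
c=capture("top"); P=cloud(c); rects(P,.095,.109,(140,250,270,330),5);rects(P,.036,.05,(140,250,270,330),5)
c=capture("scene");P=cloud(c);rects(P,.095,.109,(280,80,480,240),5)
cv2.imwrite("pics/s1.png",cv2.resize(c["image"][60:260,280:540],(780,600)))
```

```text
at [386.5 219.7 182.1] jaw 0.6 q [ 0.24 -0.14  2.   -0.    1.29  0.23] F [2.6 0.9 0.5] w 0.3 t 3.2833
(423, 221, 60, 0) -> 1.1 36.8 122.1 -0.002 0.001 0.01
[157. 263.] 19 z104.4 [469.1 309.2] [ 4.3 10.9] 74.4
[199. 272.] 58 z104.3 [452.2 225.1] [14.6 13.8] 8.14
[168. 264.] 10 z45.2 [471.7 308.5] [1.5 8.5] 83.49
[192. 270.] 208 z43.3 [458.5 255.5] [81.2 23.1] 87.25
[367. 149.] 52 z103.3 [455.8 226.1] [13.5 18.5] 42.67
[447. 195.] 1314 z104.8 [623.1 209.4] [205.9 137.4] 89.46
```

View pics/s1.png

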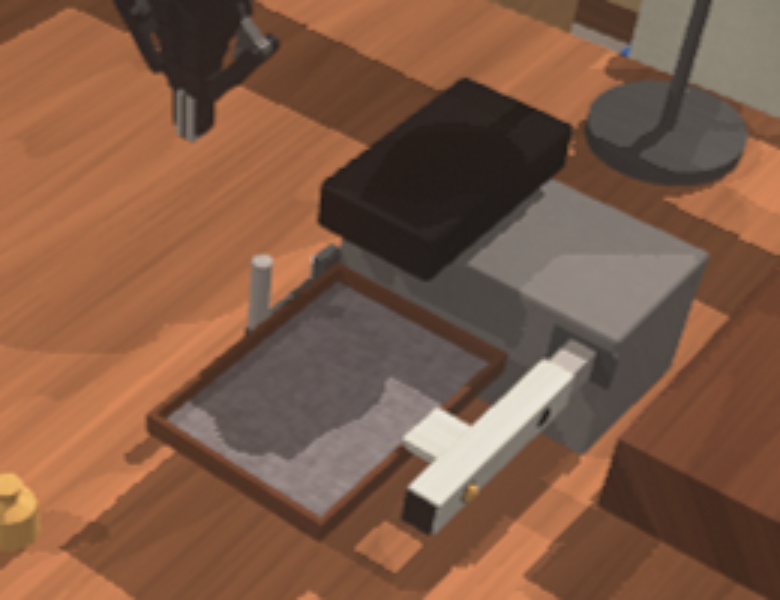

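The leg is at its stop: the post measures (452.2, 225.1), against an expected (452.2, 225.5). The pin is visible near the outer end of the sleeve. Next is the pin grip.

Run:
```python
from h import *
print(W(-160,-128))
plan([(386,220,240,-1.1),(673.2,144.3,240,-1.1)])
plan([(673.2,144.3,68,-1.1)],(673.2,144.3,240,-1.1))
```

```text
[673.60482037 144.27221343]
at [391.1 221.  187.1] jaw 0.6 q [ 0.24 -0.15  1.99 -0.    1.28  0.23] F [0.8 0.6 0.7] w -0.1 t 3.3833
(386, 220, 240, -1.1) -> -0.8 -4.6 -53.0 0.01 -0.002 0.03
(673.2, 144.3, 240, -1.1) -> -79.5 281.8 -50.2 0.01 -0.002 0.03
at [673.2 144.3 240. ] jaw -1.1 q [ 0.24 -0.15  1.99 -0.    1.28  0.23] F [0.8 0.6 0.7] w -0.1 t 3.3833
(673.2, 144.3, 68, -1.1) -> 0.0 0.0 172.0 0.0 0.0 0.0
```

Request:
move_arm(
  steps="0 0 -50 0 0 0.03 0.36; -10 35 -50 0 0 0.03 0.36; -79 282 -50 0 0 0.03 0.36; -79 282 -50 0 0 0.03 0.36; -79 282 -50 0 0 0.03 0.36; -79 282 -50 0 0 0.03 0.36; -79 282 -50 0 0 0.03 0.36; -79 282 -50 0 0 0.03 0.36; -79 282 -50 0 0 0.03 0.36; -79 282 -50 0 0 0.03 0.36",
)

```text
time_s: 4.22
tool_pos: [0.6715, 0.1423, 0.2272]
ee_rot: [-0.001, 0.715, 0.699, -0.002]
contact_force: [-0.6, 0.1, 0.3]
gripper_width: 0.0549
```

Request:
move_arm(
  steps="0 0 0 0 0 0 0.36; 0 0 0 0 0 0 0.36",
)

```text
time_s: 4.38
tool_pos: [0.6694, 0.1446, 0.2308]
ee_rot: [-0.001, 0.714, 0.7, -0.001]
contact_force: [-0.3, 0.2, 0.1]
gripper_width: 0.0552
```

Run:
```python
from h import *
plan([(673.2,144.3,140,-1.1),(673.2,144.3,68,-1.1)])
```

```text
at [669.4 144.6 230.8] jaw -1.1 q [ 0.04  0.44  1.25 -0.    1.45  0.06] F [-0.3  0.2  0.1] w 55.2 t 4.3833
(673.2, 144.3, 140, -1.1) -> -0.2 4.0 90.8 -0.002 0.0 -0.0
(673.2, 144.3, 68, -1.1) -> -0.2 4.1 162.8 -0.002 0.0 -0.0
```

Request:
move_arm(
  steps="0 4 40 0 0 0 0.36; 0 4 80 0 0 0 0.36; 0 4 110 0 0 0 0.36; 0 4 120 0 0 0 0.36; 0 4 120 0 0 0 0.36; 0 4 120 0 0 0 0.36",
)

```text
time_s: 4.88
tool_pos: [0.6748, 0.1445, 0.113]
ee_rot: [0.001, 0.714, 0.7, 0.001]
contact_force: [-0.0, -0.4, 0.4]
gripper_width: 0.0546
```

Run:
```python
from h import *
plan([(673.2,144.3,68,-1.1)])
```

```text
at [674.8 144.5 113. ] jaw -1.11 q [ 0.04  0.55  1.34 -0.    1.25  0.06] F [-0.  -0.4  0.4] w 54.6 t 4.8833
(673.2, 144.3, 68, -1.1) -> -0.3 -1.6 45.0 0.002 -0.0 -0.0
```

Request:
move_arm(
  steps="0 -1 15 0 0 0 0.36; 0 -1 30 0 0 0 0.36; 0 -1 42 0 0 0 0.36; 0 -1 42 0 0 0 0.36; 0 -1 42 0 0 0 0.36",
)

```text
time_s: 5.3
tool_pos: [0.6732, 0.1441, 0.0688]
ee_rot: [-0.0, 0.714, 0.7, -0.0]
contact_force: [0.1, 0.3, -0.2]
gripper_width: 0.0548
```

Request:
move_arm(
  steps="0 0 0 0 0 0 0.6; 0 0 0 0 0 0 0.8; 0 0 0 0 0 0 1; 0 0 0 0 0 0 1; 0 0 0 0 0 0 1; 0 0 0 0 0 0 1; 0 0 0 0 0 0 1",
)

```text
time_s: 5.88
tool_pos: [0.6742, 0.1441, 0.0711]
ee_rot: [0.0, 0.714, 0.7, 0.0]
contact_force: [-2.8, -0.8, 4.5]
gripper_width: 0.025
```

Run:
```python
from h import *
plan([(*W(-200,-128),68,-1.1),(*W(-250,-128),68,-1.1)])
c=capture("wrist"); cv2.imwrite("pics/w1.png",c["image"])
```

```text
at [674.2 144.1  71.1] jaw -1.15 q [0.04 0.6  1.36 0.   1.18 0.06] F [-2.8 -0.8  4.5] w 25.0 t 5.8833
(np.float64(672.8369226716326), np.float64(104.27958494851086), 68, -1.1) -> -39.9 -0.6 3.1 0.001 -0.0 -0.001
(np.float64(671.8770505516482), np.float64(54.28879934242866), 68, -1.1) -> -89.9 -0.5 3.1 0.001 -0.0 -0.001
```

View pics/w1.png

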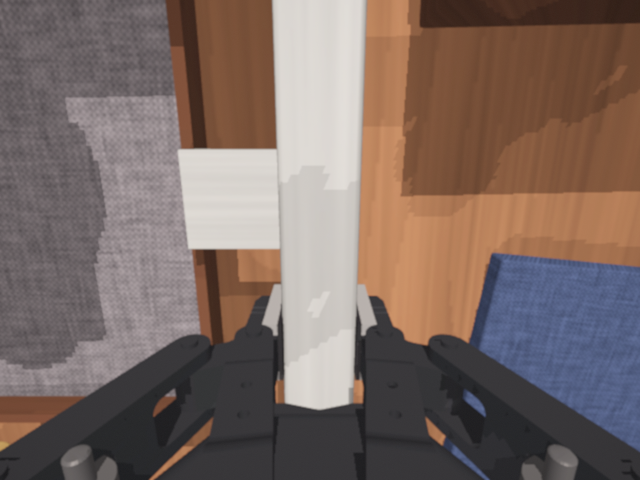

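Request:
move_arm(
  steps="-3 0 0 0 0 0 1; -7 0 0 0 0 0 1; -12 0 0 0 0 0 1; -18 0 0 0 0 0 1; -24 0 0 0 0 0 1; -30 0 0 0 0 0 1; -36 0 0 0 0 0 1; -42 0 0 0 0 0 1; -48 0 0 0 0 0 1; -54 0 0 0 0 0 1",
)

```text
time_s: 6.77
tool_pos: [0.6731, 0.0915, 0.071]
ee_rot: [-0.0, 0.714, 0.7, 0.001]
contact_force: [-3.6, 4.8, 5.5]
gripper_width: 0.0251
```

Run:
```python
from h import *
plan([(*W(-250,-128),68,-1.1)])
c=capture("top"); P=cloud(c); print("tray");rects(P,.052,.06,(160,180,400,275),500)
```

```text
at [673.1  91.5  71. ] jaw -1.14 q [-0.04  0.57  1.4   0.    1.17 -0.02] F [-3.6  4.8  5.5] w 25.1 t 6.7667
(np.float64(671.8770505516482), np.float64(54.28879934242866), 68, -1.1) -> -37.2 -0.5 2.9 0.001 -0.003 -0.001
tray
[279. 231.] 2440 z56.3 [544.2  78.9] [ 96.2 143.6] 89.19
```

Request:
move_arm(
  steps="-5 0 0 0 0 0 1; -11 0 0 0 0 0 1; -17 0 0 0 0 0 1; -23 0 0 0 0 0 1; -27 0 0 0 0 0 1; -30 0 0 0 0 0 1; -32 0 0 0 0 0 1; -33 0 0 0 0 0 1; -34 0 0 0 0 0 1; -35 0 0 0 0 0 1",
)

```text
time_s: 7.65
tool_pos: [0.6723, 0.0555, 0.0711]
ee_rot: [-0.0, 0.714, 0.7, 0.001]
contact_force: [-3.5, 1.8, 6.2]
gripper_width: 0.0252
```

Request:
move_arm(
  steps="-1 0 0 0 0 0 1; -2 0 0 0 0 0 1; -3 0 0 0 0 0 1; -4 0 0 0 0 0 1; -5 0 0 0 0 0 1; -5 0 0 0 0 0 1",
)

```text
time_s: 8.15
tool_pos: [0.6722, 0.0525, 0.071]
ee_rot: [-0.001, 0.714, 0.7, 0.002]
contact_force: [-2.6, 8.5, 7.0]
gripper_width: 0.0251
```

Run:
```python
from h import *
plan([(*W(-250,-128),68,-1.1)])
```

```text
at [672.2  52.5  71. ] jaw -1.15 q [-0.1   0.56  1.42  0.    1.16 -0.08] F [-2.6  8.5  7. ] w 25.1 t 8.15
(np.float64(671.8770505516482), np.float64(54.28879934242866), 68, -1.1) -> 1.8 -0.4 3.0 0.001 -0.004 -0.001
```

Request:
move_arm(
  steps="2 0 0 0 0 0 1; 2 0 0 0 0 0 0.36; 2 0 0 0 0 0 0.36; 2 0 0 0 0 0 0.36; 2 0 -40 0 0 0 0.36; 2 0 -80 0 0 0 0.36; 2 0 -120 0 0 0 0.36; 2 0 -160 0 0 0 0.36; 2 -100 -180 0 0 0 0; 2 -100 -180 0 0 0 0",
)

```text
time_s: 8.98
tool_pos: [0.5925, 0.0528, 0.2494]
ee_rot: [0.003, 0.714, 0.7, 0.002]
contact_force: [-0.1, -0.7, 0.3]
gripper_width: 0.077
```

Run:
```python
from h import *
plan([])
c=capture("top"); P=cloud(c); print("tray");rects(P,.06,.072,(160,180,400,275),200); rects(P,.052,.06,(160,180,400,275),500); print("sl"); rects(P,.1,.109,(182,130,400,185)); print("leg"); rects(P,.095,.109,(140,250,270,330),5)
np.savez("top1.npz",**c); tubes(c)
c=capture("scene"); cv2.imwrite("pics/s2.png",cv2.resize(c["image"][100:280,280:520],(800,600)))
```

```text
at [592.5  52.8 249.4] jaw -1.18 q [-0.11  0.19  1.52 -0.    1.42 -0.09] F [-0.1 -0.7  0.3] w 77.0 t 8.9833
tray
[219. 214.] 279 z67.7 [567.3 198. ] [ 56.3 140.7] 64.78
[308. 230.] 412 z68.1 [542.4  30.5] [ 89.5 154.7] 88.65
[236. 223.] 2189 z56.3 [551.4 157.2] [ 90.2 133.6] 87.61
[297. 228.] 2603 z56.4 [543.4  34.4] [ 85.8 143.5] 89.02
sl
[299. 163.] 116 z104.5 [669.6  26.7] [22.4 25.2] 88.36
leg
tube px [403. 106.] xy 808.4 -196.7 top 46.1 size 95.5 24.0 ang 78.6
tube px [455. 175.] xy 650.9 -304.9 top 34.9 size 61.1 31.7 ang -72.0
tube px [385. 187.] xy 629.0 -153.6 top 34.7 size 61.9 31.1 ang 18.2
tube px [388. 228.] xy 540.8 -157.8 top 35.0 size 60.9 30.9 ang -58.8
tube px [451. 239.] xy 515.8 -289.9 top 34.8 size 61.1 31.0 ang 32.8
tube px [460. 287.] xy 412.4 -306.8 top 35.0 size 60.7 31.0 ang -71.5
tube px [298. 463.] xy 53.1 42.1 top 46.2 size 56.4 7.0 ang -52.4
```

View pics/s2.png

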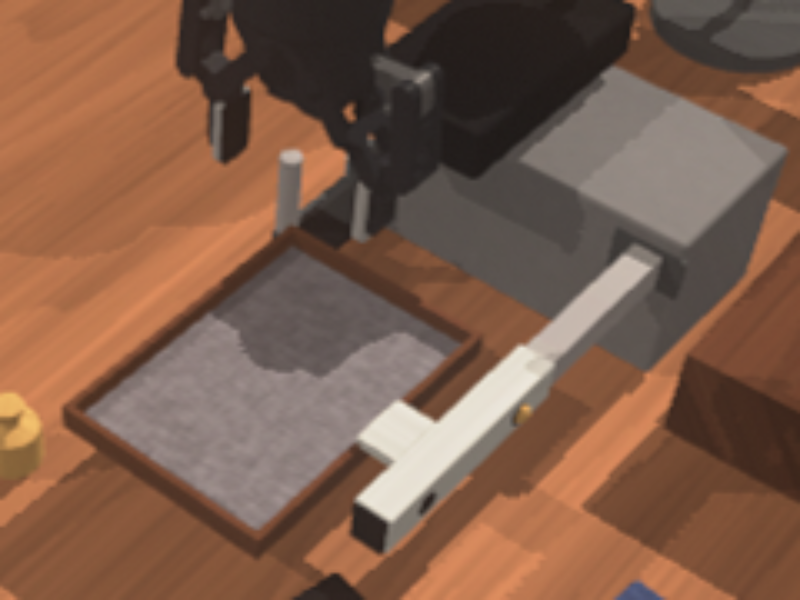

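The pin has popped into the rear hole (525,412) and the tray has shifted about 90.7 mm. There are five tubes, which will go into a 2x3 grid.

Run:
```python
from h import *
plan([(629,-154,160,-72.4)])
```

```text
at [584.7  54.4 245.1] jaw -1.12 q [-0.11  0.18  1.54 -0.    1.42 -0.09] F [ 0.1  0.2 -0.5] w 85.2 t 9.0833
(629, -154, 160, -72.4) -> -207.5 48.8 84.8 -0.004 0.003 1.244
```

Request:
move_arm(
  steps="-207 49 85 0 0 1.24 0; -207 49 85 0 0 1.24 0; -207 49 85 0 0 1.24 0; -207 49 85 0 0 1.24 0; -207 49 85 0 0 1.24 0; -207 49 85 0 0 1.24 0; -207 49 85 0 0 1.24 0; -207 49 85 0 0 1.24 0; -207 49 85 0 0 1.24 0; -207 49 85 0 0 1.24 0",
)

```text
time_s: 9.92
tool_pos: [0.6351, -0.155, 0.1601]
ee_rot: [-0.0, 0.988, 0.151, -0.0]
contact_force: [0.2, -0.4, -0.9]
gripper_width: 0.0854
```

Request:
move_arm(
  steps="0 0 0 0 0 0 0; 0 0 0 0 0 0 0; 0 0 0 0 0 0 0",
)

```text
time_s: 10.17
tool_pos: [0.6351, -0.1544, 0.1605]
ee_rot: [0.0, 0.988, 0.156, -0.0]
contact_force: [0.1, 1.0, 0.1]
gripper_width: 0.0855
```

Run:
```python
from h import *
plan([(629,-154,6,-72.4)])
```

```text
at [ 635.1 -154.4  160.5] jaw -72.04 q [-0.42  0.41  1.43 -0.    1.3   0.83] F [0.1 1.  0.1] w 85.5 t 10.1667
(629, -154, 6, -72.4) -> -5.6 -2.3 154.5 0.0 0.0 0.006
```

Request:
move_arm(
  steps="-5 -2 40 0 0 0 0; -5 -2 80 0 0 0 0; -5 -2 115 0 0 0 0; -5 -2 140 0 0 0 0; -5 -2 154 0 0 0 0; -5 -2 154 0 0 0 0; -5 -2 154 0 0 0 0.5; -5 -2 154 0 0 0 1; -5 -2 154 0 0 0 1; -5 -2 154 0 0 0 1",
)

```text
time_s: 11.0
tool_pos: [0.6312, -0.1546, 0.009]
ee_rot: [0.001, 0.988, 0.155, 0.002]
contact_force: [0.4, -0.0, 0.3]
gripper_width: 0.0386
```

Request:
move_arm(
  steps="0 0 0 0 0 0 1; 0 0 0 0 0 0 1; 0 0 0 0 0 0 1; 0 0 -40 0 0 0 1; 0 0 -80 0 0 0 1; 0 0 -115 0 0 0 1; 0 0 -150 0 0 0 1; 0 0 -150 0 0 0 1; 0 0 -150 0 0 0 1",
)

```text
time_s: 11.75
tool_pos: [0.6312, -0.1546, 0.1599]
ee_rot: [0.002, 0.988, 0.155, 0.002]
contact_force: [0.4, 0.1, -2.7]
gripper_width: 0.0307
```

Run:
```python
from h import *
plan([(510.9,162.9,160,-91.1)])
```

```text
at [ 631.2 -154.6  159.9] jaw -72.19 q [-0.43  0.4   1.45 -0.    1.29  0.83] F [ 0.4  0.1 -2.7] w 30.7 t 11.75
(510.9, 162.9, 160, -91.1) -> -17.4 -339.1 -1.6 0.003 -0.005 0.33
```

Request:
move_arm(
  steps="-17 -339 0 0 0 0.33 1; -17 -339 0 0 0 0.33 1; -17 -339 0 0 0 0.33 1; -17 -339 0 0 0 0.33 1; -17 -339 0 0 0 0.33 1; -17 -339 0 0 0 0.33 1; -17 -339 0 0 0 0.33 1; -17 -339 0 0 0 0.33 1; -17 -339 0 0 0 0.33 1; -17 -339 0 0 0 0.33 1",
)

```text
time_s: 12.58
tool_pos: [0.507, 0.1658, 0.1544]
ee_rot: [0.0, 1.0, -0.007, -0.002]
contact_force: [1.0, 0.5, -1.5]
gripper_width: 0.0309
```

Request:
move_arm(
  steps="0 0 0 0 0 0 1; 0 0 0 0 0 0 1; 0 0 0 0 0 0 1; 0 0 0 0 0 0 1; 0 0 0 0 0 0 1",
)

```text
time_s: 13.0
tool_pos: [0.5102, 0.1627, 0.1566]
ee_rot: [0.0, 1.0, -0.01, -0.0]
contact_force: [0.4, -0.5, -2.8]
gripper_width: 0.0306
```

Run:
```python
from h import *
plan([(510.9,162.9,66,-91.1)])
```

```text
at [510.2 162.7 156.6] jaw -91.2 q [ 0.08  0.13  1.79 -0.    1.23  1.67] F [ 0.4 -0.5 -2.8] w 30.6 t 13.0
(510.9, 162.9, 66, -91.1) -> 0.7 -0.2 90.6 0.0 0.0 -0.002
```

Request:
move_arm(
  steps="0 0 35 0 0 0 1; 0 0 65 0 0 0 1; 0 0 82 0 0 0 1; 0 0 90 0 0 0 1; 0 0 91 0 0 0 1; 0 0 91 0 0 0 1; 0 0 91 0 0 0 0.52; 0 0 91 0 0 0 0.52; 0 0 91 0 0 0 0.52; 0 0 91 0 0 0 0.52",
)

```text
time_s: 13.83
tool_pos: [0.5104, 0.1637, 0.0664]
ee_rot: [-0.0, 1.0, -0.01, 0.001]
contact_force: [-0.3, -0.6, 0.5]
gripper_width: 0.0411
```

Request:
move_arm(
  steps="0 0 -30 0 0 0 0.52; 0 0 -70 0 0 0 0.5; 0 0 -100 0 0 0 0; 0 0 -100 0 0 0 0",
)

```text
time_s: 14.17
tool_pos: [0.5145, 0.1642, 0.1736]
ee_rot: [-0.001, 1.0, -0.009, 0.007]
contact_force: [0.0, 0.2, 0.7]
gripper_width: 0.0662
```

Run:
```python
from h import *
c=capture("top"); tubes(c); tubes(c,.1,.07)
plan([(540.8,-158,160,31)])
plan([(650.9,-305,160,17.5)])
```

```text
tube px [402. 106.] xy 805.5 -195.9 top 46.7 size 95.1 17.6 ang 78.1
tube px [563. 158.] xy 681.9 -529.1 top 44.2 size 32.5 30.7 ang 47.1
tube px [455. 175.] xy 650.9 -305.1 top 35.3 size 61.3 31.8 ang -73.5
tube px [565. 178.] xy 638.6 -528.7 top 44.1 size 31.3 30.3 ang 61.9
tube px [567. 219.] xy 552.4 -528.4 top 44.2 size 32.6 30.6 ang 82.5
tube px [388. 228.] xy 541.1 -157.7 top 34.8 size 60.9 31.0 ang -59.8
tube px [451. 238.] xy 516.2 -290.2 top 35.0 size 61.2 30.9 ang 31.2
tube px [567. 239.] xy 510.2 -528.8 top 44.6 size 31.4 31.1 ang -24.7
tube px [570. 280.] xy 424.4 -527.9 top 45.1 size 31.8 30.6 ang 54.5
tube px [460. 287.] xy 412.8 -306.4 top 35.3 size 61.2 31.7 ang -71.4
tube px [300. 462.] xy 54.3 39.3 top 45.6 size 63.4 8.0 ang -53.8
tube px [597.  88.] xy 817.7 -591.8 top 80.2 size 173.9 151.5 ang 90.0
tube px [413.  86.] xy 830.7 -217.8 top 91.6 size 74.6 73.7 ang -59.1
tube px [264. 180.] xy 638.8 98.3 top 76.8 size 40.8 40.4 ang -0.7
tube px [233. 251.] xy 494.9 161.8 top 89.6 size 31.0 28.7 ang -89.5
at [512.9 164.  170.4] jaw -91.09 q [0.08 0.11 1.77 0.   1.25 1.67] F [-0.3 -0.2 -0.7] w 72.3 t 14.2167
(540.8, -158, 160, 31) -> 33.9 321.4 10.4 0.009 -0.007 -2.131
at [512.9 164.  170.4] jaw -91.09 q [0.08 0.11 1.77 0.   1.25 1.67] F [-0.3 -0.2 -0.7] w 72.3 t 14.2167
(650.9, -305, 160, 17.5) -> 146.8 466.3 11.3 0.008 -0.007 -1.895
```

Request:
move_arm(
  steps="33 321 10 0 0 1.02 0; 33 321 10 0 0 1.02 0; 33 321 10 0 0 1.02 0; 33 321 10 0 0 1.02 0; 33 321 10 0 0 1.02 0; 33 321 10 0 0 1.02 0; 33 321 10 0 0 1.02 0; 33 321 10 0 0 1.02 0; 33 321 10 0 0 1.02 0; 33 321 10 0 0 1.02 0",
)

```text
time_s: 15.05
tool_pos: [0.5359, -0.159, 0.1545]
ee_rot: [-0.0, 0.867, -0.498, -0.001]
contact_force: [0.1, 1.0, -0.2]
gripper_width: 0.0856
```

Request:
move_arm(
  steps="0 0 0 0 0 0 0; 0 0 0 0 0 0 0; 0 0 0 0 0 0 0; 0 0 0 0 0 0 0",
)

```text
time_s: 15.38
tool_pos: [0.5366, -0.1566, 0.1556]
ee_rot: [-0.0, 0.869, -0.496, -0.0]
contact_force: [0.9, -0.1, 0.5]
gripper_width: 0.0852
```

Run:
```python
from h import *
plan([(540.8,-158,7,-149.2)])
```

```text
at [ 536.6 -156.6  155.6] jaw -149.41 q [-0.5   0.19  1.72  0.    1.24  2.11] F [ 0.9 -0.1  0.5] w 85.2 t 15.3833
(540.8, -158, 7, -149.2) -> 3.3 -2.9 148.6 0.0 0.0 -0.004
```

Request:
move_arm(
  steps="3 -3 40 0 0 0 0; 3 -3 80 0 0 0 0; 3 -3 115 0 0 0 0; 3 -3 138 0 0 0 0; 3 -3 148 0 0 0 0; 3 -3 148 0 0 0 0; 3 -3 148 0 0 0 0.5; 3 -3 148 0 0 0 1; 3 -3 148 0 0 0 1; 3 -3 148 0 0 0 1",
)

```text
time_s: 16.22
tool_pos: [0.5421, -0.1596, 0.0095]
ee_rot: [-0.0, 0.868, -0.496, 0.002]
contact_force: [-0.4, -0.5, 0.0]
gripper_width: 0.0386
```

Request:
move_arm(
  steps="0 0 0 0 0 0 1; 0 0 0 0 0 0 1; 0 0 0 0 0 0 1; 0 0 -40 0 0 0 1; 0 0 -80 0 0 0 1; 0 0 -115 0 0 0 1; 0 0 -150 0 0 0 1; 0 0 -150 0 0 0 1; 0 0 -150 0 0 0 1",
)

```text
time_s: 16.97
tool_pos: [0.5422, -0.1598, 0.1605]
ee_rot: [-0.0, 0.868, -0.497, 0.003]
contact_force: [-0.7, 0.5, -2.2]
gripper_width: 0.031
```

Run:
```python
from h import *
plan([(580.9,161.5,160,-91.1)])
```

```text
at [ 542.2 -159.8  160.5] jaw -149.54 q [-0.5   0.19  1.7  -0.    1.24  2.11] F [-0.7  0.5 -2.2] w 31.0 t 16.9667
(580.9, 161.5, 160, -91.1) -> -257.3 -196.2 -0.2 -0.0 -0.006 -1.02
```

Request:
move_arm(
  steps="-257 -196 0 0 0 -1.02 1; -257 -196 0 0 0 -1.02 1; -257 -196 0 0 0 -1.02 1; -257 -196 0 0 0 -1.02 1; -257 -196 0 0 0 -1.02 1; -257 -196 0 0 0 -1.02 1; -257 -196 0 0 0 -1.02 1; -257 -196 0 0 0 -1.02 1; -257 -196 0 0 0 -1.02 1; -257 -196 0 0 0 -1.02 1",
)

```text
time_s: 17.8
tool_pos: [0.5776, 0.1635, 0.1551]
ee_rot: [0.0, 1.0, -0.008, -0.002]
contact_force: [-0.3, -0.4, -2.5]
gripper_width: 0.0308
```

Request:
move_arm(
  steps="0 0 0 0 0 0 1; 0 0 0 0 0 0 1; 0 0 0 0 0 0 1; 0 0 0 0 0 0 1; 0 0 0 0 0 0 1",
)

```text
time_s: 18.22
tool_pos: [0.5794, 0.1611, 0.1576]
ee_rot: [0.0, 1.0, -0.01, -0.0]
contact_force: [0.6, 0.2, -1.2]
gripper_width: 0.0309
```

Run:
```python
from h import *
plan([(580.9,161.5,66,-91.1)])
```

```text
at [579.4 161.1 157.6] jaw -91.19 q [ 0.07  0.29  1.59 -0.    1.26  1.66] F [ 0.6  0.2 -1.2] w 30.9 t 18.2167
(580.9, 161.5, 66, -91.1) -> 1.5 -0.4 91.6 0.0 0.0 -0.002
```

Request:
move_arm(
  steps="2 0 35 0 0 0 1; 2 0 65 0 0 0 1; 2 0 82 0 0 0 1; 2 0 90 0 0 0 1; 2 0 92 0 0 0 1; 2 0 92 0 0 0 1; 2 0 92 0 0 0 0.52; 2 0 92 0 0 0 0.52; 2 0 92 0 0 0 0.52; 2 0 92 0 0 0 0.52",
)

```text
time_s: 19.05
tool_pos: [0.582, 0.1619, 0.0665]
ee_rot: [-0.0, 1.0, -0.01, 0.001]
contact_force: [1.0, 0.0, -0.1]
gripper_width: 0.0413
```

Request:
move_arm(
  steps="0 0 -30 0 0 0 0.52; 0 0 -70 0 0 0 0.5; 0 0 -100 0 0 0 0; 0 0 -100 0 0 0 0; 0 0 -100 0 0 0 0",
)

```text
time_s: 19.47
tool_pos: [0.5833, 0.1621, 0.1688]
ee_rot: [-0.0, 1.0, -0.01, 0.003]
contact_force: [-0.2, -0.2, -0.6]
gripper_width: 0.0769
```

Run:
```python
from h import *
c=capture("top"); tubes(c); tubes(c,.1,.07)
plan([(650.9,-305,160,17.5-180),(515.8,-290,160,-57.4)])
```

```text
tube px [404. 106.] xy 807.6 -196.5 top 46.0 size 94.6 21.6 ang 78.1
tube px [563. 158.] xy 681.9 -528.9 top 44.7 size 32.3 31.0 ang -64.3
tube px [455. 175.] xy 650.9 -305.0 top 35.2 size 61.9 31.4 ang -73.7
tube px [451. 239.] xy 515.6 -290.0 top 35.0 size 59.8 31.3 ang 34.3
tube px [460. 287.] xy 412.7 -306.0 top 35.2 size 61.1 31.4 ang -70.8
tube px [300. 462.] xy 54.0 41.1 top 45.1 size 58.7 7.6 ang -53.0
tube px [597.  88.] xy 817.4 -591.6 top 80.1 size 173.7 152.0 ang 89.8
tube px [413.  86.] xy 829.7 -217.2 top 91.7 size 74.5 73.9 ang 84.9
tube px [264. 180.] xy 638.9 98.7 top 76.6 size 40.7 40.3 ang -1.2
tube px [234. 214.] xy 568.5 160.0 top 89.3 size 41.1 31.3 ang -0.2
tube px [233. 243.] xy 510.4 161.7 top 89.3 size 59.2 31.2 ang -0.7
at [581.8 161.9 166.4] jaw -91.1 q [ 0.07  0.29  1.58 -0.    1.27  1.66] F [-0.2 -0.2 -0.6] w 83.3 t 19.5167
(650.9, -305, 160, -162.5) -> 78.1 465.5 6.5 -0.001 -0.001 1.246
(515.8, -290, 160, -57.4) -> -57.3 453.1 6.2 0.0 -0.002 -0.588
```

Request:
move_arm(
  steps="78 465 6 0 0 1.24 0; 78 465 6 0 0 1.24 0; 78 465 6 0 0 1.24 0; 78 465 6 0 0 1.24 0; 78 465 6 0 0 1.24 0; 78 465 6 0 0 1.24 0; 78 465 6 0 0 1.24 0; 78 465 6 0 0 1.24 0; 78 465 6 0 0 1.24 0; 78 465 6 0 0 1.24 0",
)

```text
time_s: 20.35
tool_pos: [0.6412, -0.2517, 0.1578]
ee_rot: [0.0, 0.806, -0.591, -0.002]
contact_force: [0.3, -0.3, 0.4]
gripper_width: 0.0856
```

Request:
move_arm(
  steps="0 0 0 0 0 0 0; 0 0 0 0 0 0 0; 0 0 0 0 0 0 0; 0 0 0 0 0 0 0",
)

```text
time_s: 20.68
tool_pos: [0.6419, -0.2486, 0.1591]
ee_rot: [-0.0, 0.809, -0.588, -0.001]
contact_force: [-0.0, -0.7, -0.3]
gripper_width: 0.0852
```

Run:
```python
from h import *
plan([(650.9,-305,7,-163.1)])
```

```text
at [ 641.9 -248.6  159.1] jaw -162.05 q [-0.54  0.5   1.31  0.    1.33  2.28] F [-0.  -0.7 -0.3] w 85.2 t 20.6833
(650.9, -305, 7, -163.1) -> 56.8 8.7 152.0 0.001 0.002 0.018
```

Request:
move_arm(
  steps="35 5 0 0 0 0.02 0; 57 9 20 0 0 0.02 0; 57 9 50 0 0 0.02 0; 57 9 80 0 0 0.02 0; 57 9 90 0 0 0.02 0; 57 9 90 0 0 0.02 0; 57 9 90 0 0 0.02 0; 57 9 90 0 0 0.02 0",
)

```text
time_s: 21.35
tool_pos: [0.6528, -0.3073, 0.0731]
ee_rot: [-0.0, 0.803, -0.596, 0.002]
contact_force: [1.2, 0.5, 1.7]
gripper_width: 0.0854
```

Run:
```python
from h import *
plan([(650.9,-305,7,-163.1)])
```

```text
at [ 652.8 -307.3   73.1] jaw -163.22 q [-0.61  0.67  1.25  0.    1.22  2.24] F [1.2 0.5 1.7] w 85.4 t 21.35
(650.9, -305, 7, -163.1) -> -3.0 1.4 66.1 -0.002 -0.003 -0.002
```

Request:
move_arm(
  steps="-2 1 30 0 0 0 0; -2 1 56 0 0 0 0; -2 1 65 0 0 0 0; -2 1 65 0 0 0 0; -2 1 65 0 0 0 0.5; -2 1 65 0 0 0 1; -2 1 65 0 0 0 1; -2 1 65 0 0 0 1; -2 1 65 0 0 0 1; -2 1 65 0 0 0 1",
)

```text
time_s: 22.18
tool_pos: [0.6512, -0.3065, 0.0075]
ee_rot: [-0.0, 0.802, -0.597, 0.002]
contact_force: [1.0, 0.1, 6.7]
gripper_width: 0.0308
```

Request:
move_arm(
  steps="0 0 0 0 0 0 1; 0 0 -40 0 0 0 1; 0 0 -80 0 0 0 1; 0 0 -115 0 0 0 1; 0 0 -150 0 0 0 1; 0 0 -150 0 0 0 1; 0 0 -150 0 0 0 1",
)

```text
time_s: 22.77
tool_pos: [0.6511, -0.3066, 0.1588]
ee_rot: [-0.0, 0.802, -0.597, 0.003]
contact_force: [0.4, 0.2, -2.0]
gripper_width: 0.0308
```

Run:
```python
from h import *
plan([(579.6,95.5,160,-91.1)])
```

```text
at [ 651.1 -306.6  158.8] jaw -163.29 q [-0.61  0.58  1.21 -0.    1.35  2.24] F [ 0.4  0.2 -2. ] w 30.8 t 22.7667
(579.6, 95.5, 160, -91.1) -> -405.7 -47.1 -2.9 -0.0 -0.006 -1.26
```

Request:
move_arm(
  steps="-405 -47 -2 0 0 -1.26 1; -405 -47 -2 0 0 -1.26 1; -405 -47 -2 0 0 -1.26 1; -405 -47 -2 0 0 -1.26 1; -405 -47 -2 0 0 -1.26 1; -405 -47 -2 0 0 -1.26 1; -405 -47 -2 0 0 -1.26 1; -405 -47 -2 0 0 -1.26 1; -405 -47 -2 0 0 -1.26 1; -405 -47 -2 0 0 -1.26 1",
)

```text
time_s: 23.6
tool_pos: [0.5755, 0.0988, 0.1547]
ee_rot: [-0.0, 1.0, -0.011, -0.003]
contact_force: [0.9, -0.1, -2.2]
gripper_width: 0.0309
```

Run:
```python
from h import *
plan([(579.6,95.5,150,-91.1)])
```

```text
at [575.5  98.8 154.7] jaw -91.25 q [-0.04  0.25  1.64  0.    1.25  1.56] F [ 0.9 -0.1 -2.2] w 30.9 t 23.6
(579.6, 95.5, 150, -91.1) -> 4.2 3.2 4.6 -0.001 0.005 -0.003
```

Request:
move_arm(
  steps="0 0 0 0 0 0 1; 0 0 0 0 0 0 1; 0 0 0 0 0 0 1; 0 0 20 0 0 0 1; 0 0 40 0 0 0 1; 0 0 40 0 0 0 1; 0 0 40 0 0 0 1",
)

```text
time_s: 24.18
tool_pos: [0.5771, 0.0945, 0.1156]
ee_rot: [0.0, 1.0, -0.016, -0.002]
contact_force: [0.5, 0.5, -2.2]
gripper_width: 0.0309
```

Run:
```python
from h import *
plan([(579.6,95.5,65,-91.1)])
```

```text
at [577.1  94.5 115.6] jaw -91.82 q [-0.04  0.3   1.67 -0.    1.18  1.56] F [ 0.5  0.5 -2.2] w 30.9 t 24.1833
(579.6, 95.5, 65, -91.1) -> 2.6 -1.1 50.6 0.0 0.004 -0.013
```

Request:
move_arm(
  steps="3 -1 30 0 0 -0.01 1; 3 -1 45 0 0 -0.01 1; 3 -1 50 0 0 -0.01 1; 3 -1 51 0 0 -0.01 1; 3 -1 51 0 0 -0.01 1; 3 -1 51 0 0 -0.01 1; 3 -1 51 0 0 -0.01 0.52; 3 -1 51 0 0 -0.01 0.52; 3 -1 51 0 0 -0.01 0.52; 3 -1 51 0 0 -0.01 0.52",
)

```text
time_s: 25.02
tool_pos: [0.5819, 0.0967, 0.0671]
ee_rot: [0.0, 1.0, -0.01, 0.001]
contact_force: [-0.3, -0.0, 0.3]
gripper_width: 0.0408
```

Request:
move_arm(
  steps="0 0 -30 0 0 0 0.52; 0 0 -70 0 0 0 0.5; 0 0 -100 0 0 0 0; 0 0 -100 0 0 0 0; 0 0 -100 0 0 0 0",
)

```text
time_s: 25.43
tool_pos: [0.5832, 0.0967, 0.1693]
ee_rot: [0.0, 1.0, -0.01, 0.003]
contact_force: [-0.6, 0.0, -0.3]
gripper_width: 0.0767
```

Run:
```python
from h import *
c=capture("top"); tubes(c); tubes(c,.1,.07)
plan([(515.8,-290,160,-57.4)])
```

```text
tube px [403. 106.] xy 808.4 -196.7 top 46.4 size 94.7 23.8 ang 78.3
tube px [451. 239.] xy 515.4 -290.1 top 34.9 size 60.0 31.4 ang 32.9
tube px [460. 287.] xy 412.5 -306.2 top 35.0 size 61.3 31.2 ang -70.7
tube px [299. 462.] xy 53.7 40.9 top 44.8 size 58.5 7.2 ang -53.3
tube px [597.  88.] xy 817.4 -591.9 top 80.0 size 173.2 151.4 ang 89.8
tube px [413.  86.] xy 830.1 -217.2 top 91.5 size 74.3 73.5 ang -4.9
tube px [265. 213.] xy 569.2 94.6 top 89.5 size 37.0 30.8 ang -0.9
tube px [232. 216.] xy 566.5 162.1 top 89.3 size 33.2 27.3 ang 0.0
tube px [229. 239.] xy 512.7 168.8 top 89.9 size 56.5 18.5 ang -6.6
at [581.7  96.7 167. ] jaw -91.1 q [-0.04  0.25  1.62 -0.    1.27  1.55] F [-0.5  0.3 -0.8] w 83.4 t 25.4833
(515.8, -290, 160, -57.4) -> -58.5 387.9 6.9 0.0 -0.001 -0.588
```

Request:
move_arm(
  steps="-58 388 7 0 0 -0.59 0; -58 388 7 0 0 -0.59 0; -58 388 7 0 0 -0.59 0; -58 388 7 0 0 -0.59 0; -58 388 7 0 0 -0.59 0; -58 388 7 0 0 -0.59 0; -58 388 7 0 0 -0.59 0; -58 388 7 0 0 -0.59 0; -58 388 7 0 0 -0.59 0; -58 388 7 0 0 -0.59 0",
)

```text
time_s: 26.32
tool_pos: [0.514, -0.292, 0.1571]
ee_rot: [-0.001, 0.96, 0.281, -0.001]
contact_force: [0.5, 0.7, 0.2]
gripper_width: 0.0854
```

Request:
move_arm(
  steps="0 0 0 0 0 0 0; 0 0 0 0 0 0 0; 0 0 40 0 0 0 0; 0 0 80 0 0 0 0; 0 0 80 0 0 0 0; 0 0 80 0 0 0 0; 0 0 80 0 0 0 0",
)

```text
time_s: 26.9
tool_pos: [0.5168, -0.2896, 0.0807]
ee_rot: [0.0, 0.959, 0.282, 0.0]
contact_force: [0.4, -0.3, 0.9]
gripper_width: 0.0852
```

Run:
```python
from h import *
plan([(515.6,-290,7,-57.2)])
```

```text
at [ 516.8 -289.6   80.7] jaw -57.22 q [-0.71  0.36  1.67  0.    1.11  0.28] F [ 0.4 -0.3  0.9] w 85.2 t 26.9
(515.6, -290, 7, -57.2) -> -1.2 -0.4 73.7 0.001 -0.0 -0.0
```

Request:
move_arm(
  steps="-1 0 30 0 0 0 0; -1 0 60 0 0 0 0; -1 0 73 0 0 0 0; -1 0 73 0 0 0 0; -1 0 73 0 0 0 0.5; -1 0 73 0 0 0 1; -1 0 73 0 0 0 1; -1 0 73 0 0 0 1; -1 0 73 0 0 0 1; -1 0 73 0 0 0 1",
)

```text
time_s: 27.73
tool_pos: [0.5163, -0.2916, 0.0081]
ee_rot: [0.001, 0.96, 0.282, 0.001]
contact_force: [-0.2, 0.5, 5.3]
gripper_width: 0.0313
```

Request:
move_arm(
  steps="0 0 0 0 0 0 1; 0 0 -40 0 0 0 1; 0 0 -80 0 0 0 1; 0 0 -115 0 0 0 1; 0 0 -150 0 0 0 1; 0 0 -150 0 0 0 1; 0 0 -150 0 0 0 1",
)

```text
time_s: 28.32
tool_pos: [0.5164, -0.2918, 0.1593]
ee_rot: [0.002, 0.96, 0.282, 0.002]
contact_force: [-0.4, 0.1, -1.8]
gripper_width: 0.031
```

Run:
```python
from h import *
plan([(509.6,96.9,160,-91.1)])
```

```text
at [ 516.4 -291.8  159.3] jaw -57.29 q [-0.72  0.26  1.62 -0.    1.25  0.28] F [-0.4  0.1 -1.8] w 31.0 t 28.3167
(509.6, 96.9, 160, -91.1) -> 204.3 -330.8 -2.2 0.005 -0.003 0.59
```

Request:
move_arm(
  steps="204 -331 -2 0 0 0.59 1; 204 -331 -2 0 0 0.59 1; 204 -331 -2 0 0 0.59 1; 204 -331 -2 0 0 0.59 1; 204 -331 -2 0 0 0.59 1; 204 -331 -2 0 0 0.59 1; 204 -331 -2 0 0 0.59 1; 204 -331 -2 0 0 0.59 1; 204 -331 -2 0 0 0.59 1; 204 -331 -2 0 0 0.59 1",
)

```text
time_s: 29.15
tool_pos: [0.5053, 0.1026, 0.1559]
ee_rot: [-0.001, 1.0, -0.008, -0.002]
contact_force: [0.0, 0.8, -1.6]
gripper_width: 0.0309
```

Request:
move_arm(
  steps="0 0 0 0 0 0 1; 0 0 0 0 0 0 1; 0 0 0 0 0 0 1; 0 0 20 0 0 0 1; 0 0 40 0 0 0 1; 0 0 40 0 0 0 1; 0 0 40 0 0 0 1; 0 0 40 0 0 0 1",
)

```text
time_s: 29.82
tool_pos: [0.5085, 0.0972, 0.119]
ee_rot: [0.0, 1.0, -0.01, 0.0]
contact_force: [-0.1, -0.4, -1.8]
gripper_width: 0.0309
```

Run:
```python
from h import *
plan([(509.6,96.9,66,-91.1)])
```

```text
at [508.5  97.2 119. ] jaw -91.18 q [-0.04  0.13  1.86 -0.    1.15  1.55] F [-0.1 -0.4 -1.8] w 30.9 t 29.8167
(509.6, 96.9, 66, -91.1) -> 1.1 0.3 53.0 0.0 -0.001 -0.001
```

Request:
move_arm(
  steps="1 0 30 0 0 0 1; 1 0 46 0 0 0 1; 1 0 52 0 0 0 1; 1 0 53 0 0 0 1; 1 0 53 0 0 0 1; 1 0 53 0 0 0 1; 1 0 53 0 0 0 0.52; 1 0 53 0 0 0 0.52; 1 0 53 0 0 0 0.52; 1 0 53 0 0 0 0.52",
)

```text
time_s: 30.65
tool_pos: [0.5094, 0.0981, 0.066]
ee_rot: [0.0, 1.0, -0.01, 0.001]
contact_force: [0.1, -0.1, -0.2]
gripper_width: 0.0406
```

Request:
move_arm(
  steps="0 0 -30 0 0 0 0.52; 0 0 -70 0 0 0 0.5; 0 0 -100 0 0 0 0; 0 0 -100 0 0 0 0; 0 0 -100 0 0 0 0",
)

```text
time_s: 31.07
tool_pos: [0.5107, 0.098, 0.1679]
ee_rot: [0.0, 1.0, -0.01, 0.003]
contact_force: [-0.3, 0.7, -0.6]
gripper_width: 0.0769
```

Run:
```python
from h import *
c=capture("top"); tubes(c); tubes(c,.1,.07)
plan([(412.5,-306.3,150,-161)])
```

```text
tube px [403. 106.] xy 806.3 -196.3 top 46.2 size 94.4 20.6 ang 77.3
tube px [563. 158.] xy 682.4 -529.6 top 44.6 size 31.7 29.8 ang 31.7
tube px [565. 178.] xy 639.9 -529.4 top 44.5 size 31.8 29.3 ang 47.3
tube px [566. 219.] xy 553.2 -528.8 top 44.9 size 31.6 31.5 ang -38.7
tube px [460. 287.] xy 412.5 -306.2 top 35.1 size 62.0 31.2 ang -71.2
tube px [298. 463.] xy 54.5 39.9 top 45.1 size 60.5 7.5 ang -53.8
tube px [597.  88.] xy 817.7 -591.7 top 80.0 size 174.8 151.3 ang -89.9
tube px [413.  86.] xy 830.2 -217.3 top 91.6 size 74.4 74.0 ang -0.6
tube px [266. 189.] xy 582.8 84.1 top 88.1 size 63.5 23.1 ang 14.8
at [509.1  98.1 165.7] jaw -91.1 q [-0.04  0.07  1.83 -0.    1.24  1.55] F [-0.1  0.3 -0. ] w 83.9 t 31.1167
(412.5, -306.3, 150, -161) -> -88.9 406.1 15.6 -0.001 -0.001 1.22
```

Request:
move_arm(
  steps="-89 406 15 0 0 1.22 0; -89 406 15 0 0 1.22 0; -89 406 15 0 0 1.22 0; -89 406 15 0 0 1.22 0; -89 406 15 0 0 1.22 0; -89 406 15 0 0 1.22 0; -89 406 15 0 0 1.22 0; -89 406 15 0 0 1.22 0; -89 406 15 0 0 1.22 0; -89 406 15 0 0 1.22 0",
)

```text
time_s: 31.95
tool_pos: [0.4102, -0.307, 0.1481]
ee_rot: [-0.001, 0.812, -0.583, -0.002]
contact_force: [0.8, -0.3, -0.2]
gripper_width: 0.0856
```

Request:
move_arm(
  steps="0 0 0 0 0 0 0; 0 0 0 0 0 0 0; 0 0 0 0 0 0 0; 0 0 0 0 0 0 0",
)

```text
time_s: 32.28
tool_pos: [0.412, -0.3043, 0.1492]
ee_rot: [-0.0, 0.815, -0.58, -0.001]
contact_force: [0.5, 0.0, -1.3]
gripper_width: 0.0855
```

Run:
```python
from h import *
plan([(412.5,-306.3,7,-161)])
c=capture("scene"); cv2.imwrite("pics/s3.png",cv2.resize(c["image"][100:280,280:520],(800,600)))
c=capture("top"); tubes(c,.1,.07)
```

```text
at [ 412.  -304.3  149.2] jaw -160.88 q [-0.87  0.08  1.85  0.    1.21  1.94] F [ 0.5  0.  -1.3] w 85.5 t 32.2833
(412.5, -306.3, 7, -161) -> 2.4 0.1 142.2 0.001 0.002 0.002
tube px [597.  88.] xy 817.5 -591.9 top 80.2 size 173.7 151.7 ang -90.0
tube px [413.  86.] xy 830.2 -217.4 top 91.5 size 74.5 73.4 ang -88.5
tube px [265. 196.] xy 580.7 94.5 top 88.8 size 60.1 31.4 ang -0.6
tube px [234. 209.] xy 578.9 160.0 top 89.4 size 62.0 31.3 ang -1.4
tube px [265. 242.] xy 511.4 96.4 top 89.4 size 59.2 31.3 ang -0.1
tube px [233. 243.] xy 509.4 161.9 top 89.3 size 61.3 31.4 ang -0.3
```

View pics/s3.png

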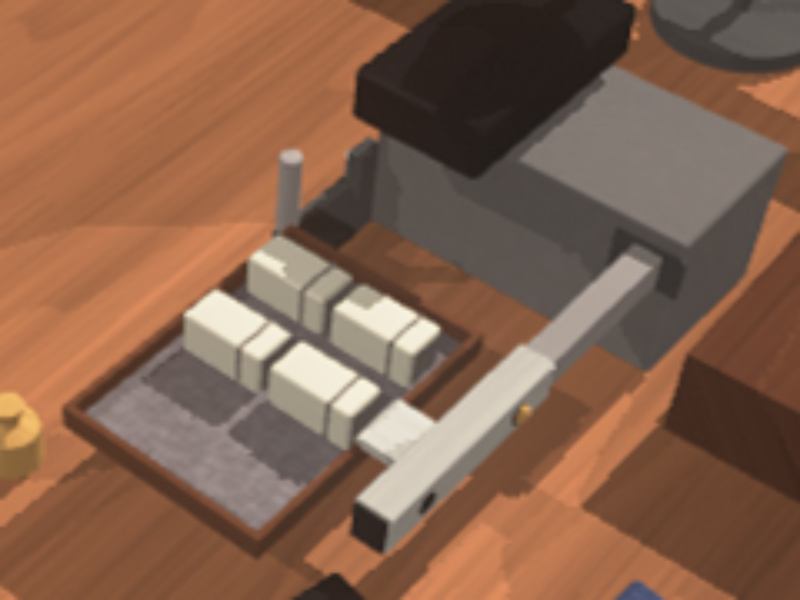

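Four tubes lie flat in a grid in the tray, the pin is still out in the rear hole (525,412), and the leg is out. Now the fifth tube.

Request:
move_arm(
  steps="2 0 40 0 0 0 0; 2 0 80 0 0 0 0; 2 0 112 0 0 0 0; 2 0 133 0 0 0 0; 2 0 142 0 0 0 0; 2 0 142 0 0 0 0; 2 0 142 0 0 0 0.5; 2 0 142 0 0 0 1; 2 0 142 0 0 0 1; 2 0 142 0 0 0 1",
)

```text
time_s: 33.22
tool_pos: [0.4137, -0.309, 0.0099]
ee_rot: [0.0, 0.814, -0.581, 0.001]
contact_force: [-0.2, -0.0, 0.7]
gripper_width: 0.0389
```

Request:
move_arm(
  steps="0 0 0 0 0 0 1; 0 0 0 0 0 0 1; 0 0 0 0 0 0 1; 0 0 -40 0 0 0 1; 0 0 -80 0 0 0 1; 0 0 -115 0 0 0 1; 0 0 -150 0 0 0 1; 0 0 -150 0 0 0 1; 0 0 -150 0 0 0 1",
)

```text
time_s: 33.97
tool_pos: [0.4138, -0.3093, 0.1609]
ee_rot: [0.001, 0.814, -0.581, 0.003]
contact_force: [0.7, 0.4, -3.0]
gripper_width: 0.0312
```

Run:
```python
from h import *
plan([(508.3,31.5,160,-91.1)])
```

```text
at [ 413.8 -309.3  160.9] jaw -161.0 q [-0.88  0.07  1.84 -0.    1.23  1.93] F [ 0.7  0.4 -3. ] w 31.2 t 33.9667
(508.3, 31.5, 160, -91.1) -> -291.5 -200.3 -0.3 0.002 -0.006 -1.22
```

Request:
move_arm(
  steps="-291 -200 0 0 0 -1.22 1; -291 -200 0 0 0 -1.22 1; -291 -200 0 0 0 -1.22 1; -291 -200 0 0 0 -1.22 1; -291 -200 0 0 0 -1.22 1; -291 -200 0 0 0 -1.22 1; -291 -200 0 0 0 -1.22 1; -291 -200 0 0 0 -1.22 1; -291 -200 0 0 0 -1.22 1; -291 -200 0 0 0 -1.22 1",
)

```text
time_s: 34.8
tool_pos: [0.5059, 0.0366, 0.1559]
ee_rot: [-0.001, 1.0, -0.004, -0.002]
contact_force: [-1.0, -0.1, -2.4]
gripper_width: 0.031
```

Request:
move_arm(
  steps="0 0 0 0 0 0 1; 0 0 0 0 0 0 1; 0 0 0 0 0 0 1; 0 0 20 0 0 0 1; 0 0 40 0 0 0 1; 0 0 40 0 0 0 1; 0 0 40 0 0 0 1; 0 0 40 0 0 0 1",
)

```text
time_s: 35.47
tool_pos: [0.5076, 0.0316, 0.1191]
ee_rot: [0.0, 1.0, -0.01, 0.0]
contact_force: [0.2, -0.5, -2.2]
gripper_width: 0.031
```

Run:
```python
from h import *
plan([(508.3,31.5,67,-91.1)])
```

```text
at [507.6  31.6 119.1] jaw -91.2 q [-0.18  0.11  1.89 -0.    1.15  1.42] F [ 0.2 -0.5 -2.2] w 31.0 t 35.4667
(508.3, 31.5, 67, -91.1) -> 0.7 0.1 52.1 0.0 -0.001 -0.002
```

Request:
move_arm(
  steps="1 0 30 0 0 0 1; 1 0 45 0 0 0 1; 1 0 51 0 0 0 1; 1 0 52 0 0 0 1; 1 0 52 0 0 0 1; 1 0 52 0 0 0 1; 1 0 52 0 0 0 0.52; 1 0 52 0 0 0 0.52; 1 0 52 0 0 0 0.52; 1 0 52 0 0 0 0.52",
)

```text
time_s: 36.3
tool_pos: [0.5087, 0.0322, 0.067]
ee_rot: [0.0, 1.0, -0.01, 0.001]
contact_force: [0.0, -0.5, -0.1]
gripper_width: 0.041
```

Request:
move_arm(
  steps="0 0 -35 0 0 0 0.52; 0 0 -75 0 0 0 0.5; 0 0 -115 0 0 0 0.36; 0 0 -150 0 0 0 0.36; 0 0 -170 0 0 0 0.36; 0 0 -170 0 0 0 0.36; 0 0 -170 0 0 0 0.36",
)

```text
time_s: 36.88
tool_pos: [0.509, 0.0321, 0.2379]
ee_rot: [0.0, 1.0, -0.01, 0.002]
contact_force: [0.5, -0.2, -0.2]
gripper_width: 0.0547
```

Run:
```python
from h import *
plan([(673.4,144.3,235,-1.1)])
```

```text
at [509.   32.1 237.9] jaw -91.1 q [-0.17 -0.02  1.77  0.    1.39  1.42] F [ 0.5 -0.2 -0.2] w 54.7 t 36.8833
(673.4, 144.3, 235, -1.1) -> 162.2 -115.3 3.4 0.003 -0.002 -1.571
```

Request:
move_arm(
  steps="162 -115 3 0 0 -1.57 0.36; 162 -115 3 0 0 -1.57 0.36; 162 -115 3 0 0 -1.57 0.36; 162 -115 3 0 0 -1.57 0.36; 162 -115 3 0 0 -1.57 0.36; 162 -115 3 0 0 -1.57 0.36; 162 -115 3 0 0 -1.57 0.36; 162 -115 3 0 0 -1.57 0.36; 162 -115 3 0 0 -1.57 0.36; 162 -115 3 0 0 -1.57 0.36",
)

```text
time_s: 37.72
tool_pos: [0.6713, 0.1441, 0.2303]
ee_rot: [-0.001, 0.815, 0.58, -0.002]
contact_force: [0.1, 0.5, 0.5]
gripper_width: 0.0541
```

Request:
move_arm(
  steps="0 0 0 0 0 0 0.36; 0 0 0 0 0 0 0.36; 0 0 0 0 0 0 0.36; 0 0 0 0 0 0 0.36",
)

```text
time_s: 38.05
tool_pos: [0.672, 0.144, 0.2326]
ee_rot: [-0.0, 0.817, 0.576, -0.0]
contact_force: [-0.6, 0.4, 1.0]
gripper_width: 0.0547
```

Run:
```python
from h import *
c=capture("top"); tubes(c,.1,.07)
plan([(673.6,144.3,115,-1.1)])
```

```text
tube px [597.  88.] xy 817.7 -592.2 top 80.1 size 173.6 151.7 ang -89.8
tube px [412.  86.] xy 830.2 -217.3 top 91.3 size 74.1 73.4 ang 86.5
tube px [265. 195.] xy 580.6 95.3 top 88.8 size 60.1 30.7 ang -1.9
tube px [233. 208.] xy 579.8 160.1 top 89.3 size 60.2 31.7 ang -0.4
tube px [264. 241.] xy 511.3 96.6 top 89.7 size 59.3 30.9 ang -0.1
tube px [232. 243.] xy 510.3 161.7 top 89.7 size 59.1 31.2 ang -0.8
tube px [295. 246.] xy 501.5 35.8 top 89.3 size 60.9 30.6 ang -0.2
at [672.2 144.  232.9] jaw -19.58 q [ 0.04  0.45  1.24 -0.    1.46  0.38] F [-0.4  0.3  0.1] w 54.5 t 38.1
(673.6, 144.3, 115, -1.1) -> 0.8 1.4 117.9 -0.001 0.0 -0.322
```

Request:
move_arm(
  steps="0 1 0 0 0 -0.32 0.36; 0 1 0 0 0 -0.32 0.36; 0 1 40 0 0 -0.32 0.36; 0 1 80 0 0 -0.32 0.36; 0 1 110 0 0 -0.32 0.36; 0 1 117 0 0 -0.32 0.36; 0 1 117 0 0 -0.32 0.36; 0 1 117 0 0 -0.32 0.36",
)

```text
time_s: 38.77
tool_pos: [0.6742, 0.1438, 0.118]
ee_rot: [0.001, 0.714, 0.7, 0.001]
contact_force: [0.9, -0.3, 0.9]
gripper_width: 0.0547
```

Run:
```python
from h import *
plan([(673.8,144.3,69,-1.1)])
```

```text
at [674.2 143.8 118. ] jaw -1.17 q [ 0.04  0.54  1.34 -0.    1.26  0.06] F [ 0.9 -0.3  0.9] w 54.7 t 38.7667
(673.8, 144.3, 69, -1.1) -> 0.5 -0.5 49.0 0.002 -0.0 -0.001
```

Request:
move_arm(
  steps="0 0 18 0 0 0 0.36; 0 0 35 0 0 0 0.36; 0 0 47 0 0 0 0.36; 0 0 47 0 0 0 0.36; 0 0 47 0 0 0 0.36",
)

```text
time_s: 39.18
tool_pos: [0.674, 0.1438, 0.0706]
ee_rot: [0.0, 0.714, 0.7, 0.001]
contact_force: [-0.1, -0.2, 0.2]
gripper_width: 0.0543
```

Request:
move_arm(
  steps="0 0 0 0 0 0 0.6; 0 0 0 0 0 0 0.8; 0 0 0 0 0 0 1; 0 0 0 0 0 0 1; 0 0 0 0 0 0 1; 0 0 0 0 0 0 1; 0 0 0 0 0 0 1",
)

```text
time_s: 39.77
tool_pos: [0.6742, 0.1438, 0.0719]
ee_rot: [0.001, 0.714, 0.7, 0.001]
contact_force: [-1.5, 0.7, 5.7]
gripper_width: 0.0251
```

Run:
```python
from h import *
plan([(*W(-70,-128),69,-1.1)])
```

```text
at [674.2 143.8  71.9] jaw -1.14 q [ 0.04  0.59  1.36 -0.    1.18  0.06] F [-1.5  0.7  5.7] w 25.1 t 39.7667
(np.float64(675.3325901835922), np.float64(234.2556275243246), 69, -1.1) -> 90.4 -0.7 2.9 0.002 -0.0 -0.001
```

Request:
move_arm(
  steps="3 0 0 0 0 0 1; 7 0 0 0 0 0 1; 12 0 0 0 0 0 1; 18 0 0 0 0 0 1; 24 0 0 0 0 0 1; 30 0 0 0 0 0 1; 36 0 0 0 0 0 1; 42 0 0 0 0 0 1; 47 0 0 0 0 0 1; 51 0 0 0 0 0 1",
)

```text
time_s: 40.6
tool_pos: [0.6753, 0.1937, 0.0718]
ee_rot: [0.001, 0.714, 0.7, -0.0]
contact_force: [-2.3, -5.3, 6.3]
gripper_width: 0.0252
```

Run:
```python
from h import *
plan([(*W(-70,-128),69,-1.1)])
```

```text
at [675.3 193.7  71.8] jaw -1.15 q [ 0.11  0.63  1.32 -0.    1.2   0.13] F [-2.3 -5.3  6.3] w 25.2 t 40.6
(np.float64(675.3325901835922), np.float64(234.2556275243246), 69, -1.1) -> 40.5 -0.8 2.7 0.002 0.002 -0.001
```

Request:
move_arm(
  steps="5 0 0 0 0 0 1; 11 0 0 0 0 0 1; 17 0 0 0 0 0 1; 23 0 0 0 0 0 1; 28 0 0 0 0 0 1; 32 0 0 0 0 0 1; 34 0 0 0 0 0 1; 36 0 0 0 0 0 1; 37 0 0 0 0 0 1; 38 0 0 0 0 0 1",
)

```text
time_s: 41.43
tool_pos: [0.6761, 0.2325, 0.0718]
ee_rot: [0.001, 0.714, 0.7, 0.001]
contact_force: [-1.9, -1.0, 4.9]
gripper_width: 0.0251
```

Request:
move_arm(
  steps="1 0 0 0 0 0 1; 2 0 0 0 0 0 1; 3 0 0 0 0 0 1; 4 0 0 0 0 0 1; 4 0 0 0 0 0 1",
)

```text
time_s: 41.85
tool_pos: [0.6762, 0.2357, 0.0718]
ee_rot: [0.001, 0.714, 0.7, 0.0]
contact_force: [-2.4, -3.9, 6.2]
gripper_width: 0.0256
```

Run:
```python
from h import *
plan([(*W(-70,-128),69,-1.1)])
c=capture("scene"); cv2.imwrite("pics/s4.png",cv2.resize(c["image"][100:280,280:520],(800,600)))
```

```text
at [676.2 235.7  71.8] jaw -1.14 q [ 0.17  0.66  1.27 -0.    1.21  0.19] F [-2.4 -3.9  6.2] w 25.6 t 41.85
(np.float64(675.3325901835922), np.float64(234.2556275243246), 69, -1.1) -> -1.5 -0.8 2.8 0.002 0.002 -0.001
```

View pics/s4.png

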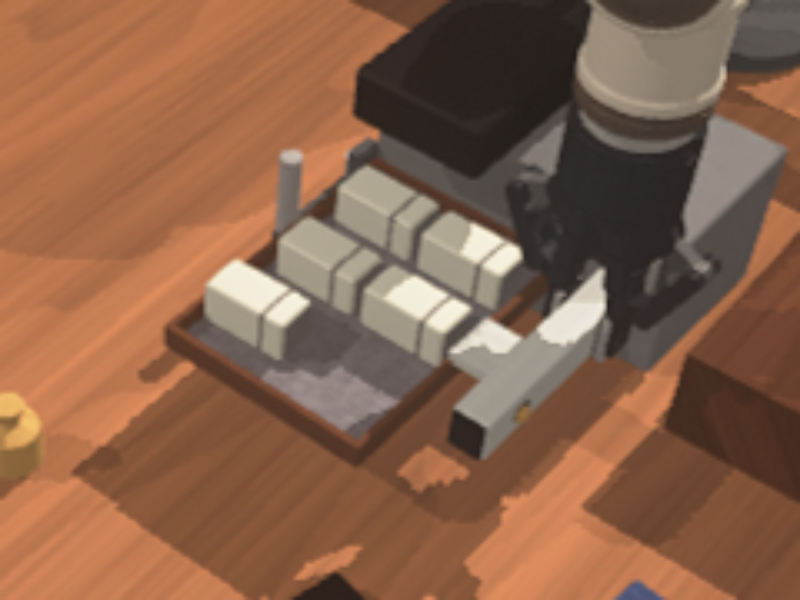

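Request:
move_arm(
  steps="1 0 0 0 0 0 1; 2 0 0 0 0 0 1; 2 0 0 0 0 0 1",
)

```text
time_s: 42.15
tool_pos: [0.6762, 0.236, 0.0718]
ee_rot: [0.002, 0.714, 0.7, -0.001]
contact_force: [-3.6, -9.8, 7.8]
gripper_width: 0.0255
```

Request:
move_arm(
  steps="-1 0 0 0 0 0 1; -3 0 0 0 0 0 1; -5 0 0 0 0 0 1; -6 0 0 0 0 0 1; -6 0 0 0 0 0 1",
)

```text
time_s: 42.57
tool_pos: [0.6761, 0.2331, 0.0719]
ee_rot: [0.001, 0.714, 0.7, 0.001]
contact_force: [-1.1, 1.7, 6.0]
gripper_width: 0.0254
```

Request:
move_arm(
  steps="-1 0 0 0 0 0 1; -2 0 0 0 0 0 1; -2 0 0 0 0 0 1; -2 0 0 0 0 0 1",
)

```text
time_s: 42.9
tool_pos: [0.6761, 0.2328, 0.0719]
ee_rot: [0.0, 0.714, 0.7, 0.002]
contact_force: [1.7, 7.2, 3.9]
gripper_width: 0.0252
```

The tray is locked both ways (force rises at 236.0 and at 232.8 mm), so the pin has popped out. I'll centre, release and retreat.

Request:
move_arm(
  steps="3 0 0 0 0 0 1; 3 0 0 0 0 0 0.36; 3 0 0 0 0 0 0.36; 3 0 0 0 0 0 0.36; 3 0 -40 0 0 0 0.36; 3 0 -80 0 0 0 0.36; 3 0 -120 0 0 0 0.36; 3 0 -160 0 0 0 0.36; 3 0 -180 0 0 0 0.36; 3 0 -180 0 0 0 0.36",
)

```text
time_s: 43.73
tool_pos: [0.6781, 0.2341, 0.2577]
ee_rot: [0.004, 0.714, 0.7, 0.005]
contact_force: [0.3, -0.1, 0.1]
gripper_width: 0.0546
```

Request:
move_arm(
  steps="-170 -130 0 0 0 0 0.36; -170 -130 0 0 0 0 0.36; -170 -130 0 0 0 0 0.36; -170 -130 0 0 0 0 0.36; -170 -130 0 0 0 0 0.36; -170 -130 0 0 0 0 0.36; -330 -130 0 0 0 0 0.36; -330 -130 0 0 0 0 0.36; -330 -130 0 0 0 0 0.36; -330 -130 0 0 0 0 0.36",
)

```text
time_s: 44.57
tool_pos: [0.5378, -0.0959, 0.2486]
ee_rot: [-0.0, 0.714, 0.7, -0.0]
contact_force: [0.3, -0.1, 0.5]
gripper_width: 0.0545
```

Request:
move_arm(
  steps="0 0 0 0 0 0 0.36; 0 0 0 0 0 0 0.36; 0 0 0 0 0 0 0.36",
)

```text
time_s: 44.82
tool_pos: [0.5383, -0.0931, 0.2486]
ee_rot: [-0.001, 0.714, 0.7, 0.0]
contact_force: [-0.6, 0.2, 0.4]
gripper_width: 0.055
```

Run:
```python
from h import *
plan([])
c=capture("top"); P=cloud(c); tubes(c,.1,.07); rects(P,.06,.072,(160,180,300,275),100); print("leg"); rects(P,.095,.109,(180,250,270,330),5)
c=capture("scene"); cv2.imwrite("pics/s5.png",cv2.resize(c["image"][100:280,280:520],(800,600)))
```

```text
at [538.3 -93.1 248.6] jaw -1.17 q [-0.39  0.07  1.66  0.    1.41 -0.37] F [-0.6  0.2  0.4] w 55.0 t 44.8167
tube px [597.  88.] xy 817.7 -591.7 top 80.1 size 173.3 151.3 ang 89.8
tube px [412.  86.] xy 830.3 -217.6 top 91.8 size 74.2 74.1 ang 17.3
tube px [221. 195.] xy 582.5 185.7 top 88.7 size 60.1 31.5 ang -1.2
tube px [190. 209.] xy 581.4 250.4 top 89.3 size 60.2 32.4 ang -0.9
tube px [220. 241.] xy 512.9 187.1 top 89.5 size 59.5 29.7 ang 0.5
tube px [188. 243.] xy 511.7 252.6 top 89.4 size 59.2 31.6 ang -1.0
tube px [250. 246.] xy 504.5 125.2 top 89.5 size 61.1 30.9 ang 0.1
[230. 223.] 822 z67.9 [546.8 186.8] [220.8 155.5] 88.93
leg
[199. 272.] 58 z104.8 [452.3 225.5] [14.1 14.2] 2.41
```

View pics/s5.png

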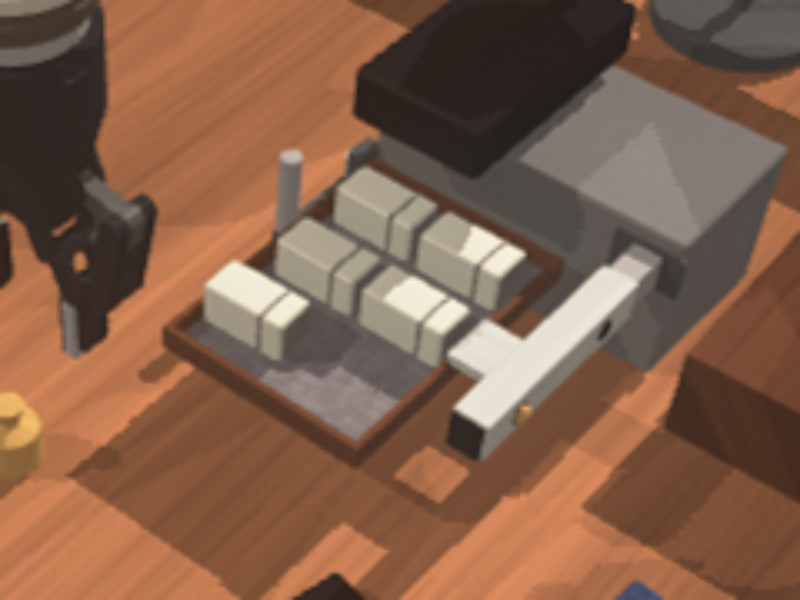

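```bash
python3 -c "
from rig import close_job
print(close_job())"
```

```text
the job is handed in; nothing more can be done
None
```

I completed the whole sequence and handed the job in at about 45 s of robot time. I swung the leg out, slid the tray out, laid all five tubes in it and slid it home again.

**Last checks (top and scene cameras):**
- **Tray:** the rim centre is within 0.5 mm of where it started. The brass pin is visible in the front hole. Before releasing, I pushed and pulled the tray, and it held both ways.
- **Leg:** the post is at (452.3, 225.5) mm, against an expected (452.2, 225.5) mm at its stop.
- **Tubes:** all five lie flat on the tray floor, with tops about 89 mm above the desk. The arm is clear.

**What did not go as planned:**
- **Leg push:** the arm pressed the leg against its stop with about 23 N sideways and 23 N upward, so I backed off.
- **Fifth tube:** it ended up about 7 mm along and 5 mm across from where I put it. I don't know why, but it lies flat and well inside the limits.
- **Bystanders:** I did not measure them again at the end. The arm passed well above any it crossed and I saw no contact.

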